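Draw the hot sample tray up to the spring stop with the hook

ROBOT

A 7-joint arm with a two-finger parallel gripper is mounted at the origin on the work surface. World frame = base frame: x ahead of the robot, y to its left, z up, the work surface at z = 0. Lengths are in m, angles in rad, forces in N, time in s.
With the tool pointing down it reaches from about 0.425 to 0.875 m from the base axis. Payload 8.4 kg.
Tool frame: the origin (TCP) lies midway between the tips of the shut fingers; the grasp point (between the pads) lies grasp_offset behind it (grasp_offset is the distance from the TCP to the grasp point, in m); z points along the fingers, y is the direction in which the jaws open and shut (so a half turn about z gives the same grasp; the last joint's range is limited). The gripper opens to 87 mm and grips with 3 to 60 N. Pads are 19 mm wide; open, the fingers measure 117 mm over their backs; the gripper's body (75 mm by 190 mm) begins 51 mm behind the grasp point.
Start: joints at [1.019, 0.333, 0.04, 1.465, -0.013, 1.343, -0.059], TCP at [0.284, -0.584, 0.187] pointing down, gripper open.
Joint ranges: [-2.58, 2.58], [-0.38, 2.09], [-1.3, 1.39], [0.25, 2.4], [-1.5, 4.64], [0.08, 2.09], [-2.65, 2.65]. Speed limits (rad/s): [2.22, 2.22, 2.79, 2.79, 3.14, 3.14, 3.14].

INTERFACE

Orientations are given as a unit quaternion [w, x, y, z].
In Python, from station import read_state, get_image, camera_info, job_done, search_frame, mark_of, grasp_offset gives the robot as it stands.
- The arm moves only by the tool jog_arm, never from a script. Its argument "targets" is a list of rows, each an object with "gripper": the closure in counts, from 0 (fully open) to 255 (shut); "xyz": the shift along the tool's x, y, z in cm, a list of three; "rot": the turn, a rotation vector about the tool's x, y, z in degrees, a list of three. A call has 1 to 12 rows; each row is the pose to reach, as a shift and turn from the pose commanded when the call began, along the tool's axes at that moment; what a row does not reach only later rows make up. A row lasts 1/12 s, in which the tool goes at most 41.7 mm and 7.16 degrees, less where a joint would pass 70% of its speed; a pose out of reach is approached as far as the arm can. A call with a gripper value outside its range is refused whole. The fingers move at their own pace and stop on an object; "squeeze" is the grip in N (left out, the last holds). Time passes only in rows, so rows that repeat a pose let the fingers close. It gives the time, the measured TCP pose, the force and the opening at its end, in the units of the state.
- read_state(): the state, without advancing time (a new reading comes with each control period).
- get_image(name): name is "side" or "top"; returns (picture, depth): 420x560x3 uint8, blue, green, red; 420x560 float32, m along the optical axis (not along the pixel's ray), 0 where there is no reading.
- camera_info(name): a dict with "fx", "fy", "cx", "cy" (pixels), "xyz" and "orientation" of the camera in the world. Camera axes: x right, y up, looking along -z (the intrinsics and any distortion apply to the point x, -y, -z); pixel columns grow to the right and rows downward; lengths in m; the calibration is good to about 2 mm. A picture is of the moment at which its call begins. camera_info takes no time and is no camera call.
- job_done(): hands the job in, once; it reports no verdict.
Trained networks look in the newest picture that a camera, given by its name, has taken for a name from the list of things; names that differ only in an ending like _2 or _b are one class to them, and where a whole thing is asked for, a point or a joint stands for the part that bears it (a point fixed in the world has none). Each returns a list of dicts, best first, with "p" (0 to 1); they miss things now and then, are a little off and sometimes report something else, mostly with a low value. They report only what shows in the picture. A call takes as long as a camera call. They do not tell look-alikes from the thing itself.
- search_frame(camera, label): "extent" ([left, top, right, bottom] in pixels, round what is visible of it).
- mark_of(camera, label): "point" ([column, row] in pixels: a listed point, or the origin of a listed thing).
The state is a dict: "time_s": time; "q": joint angles; "dq": joint speeds; "joint_torque": joint torques, N m; "eef_pos": TCP position; "tcp_rot": TCP orientation; "force": force on the tool from outside, world axes, zero at the start; "wrist_torque": the same for the moment, N m; "gripper_width": finger opening in m.
Only numpy, scipy, OpenCV 4.12 (cv2) and the standard library are available. Lean on these libraries where they do the work, as an engineer would, in place of code of your own. Each camera call takes 0.05 s, during which the arm holds its last target.

TASK

The dark steel tray of rolls at the far end of the bench is too hot and too far to take by hand: lift the red-handled hook out of its rest, hook the tray behind its near wall (the orange-marked one), drag it along the bench square and centred onto the green spring pad, and hold it pressed there for a moment at about 9 N on the pad (over and above what the dragging takes; never more than 18 N). Then ease off slowly so that the tray stays resting against the pad, unhook, and lay the hook back in its rest the way it was. Touch the tray with nothing but the hook, do not lift or tip it, and leave the other things where they are.

Things in the scene. Friction and masses are not known exactly. Their poses are not given: they have to be found in the camera images.
- hook_grip (a point): Centre of the hook tool's red flat-sided handle, 130 mm long (x), 18 wide (y), 24 high. x runs towards the hooked end, z up. A 10 mm thick steel rod runs on along +x to 150 mm ahead of this point, then bends straight down into a 10 mm thick round finger ending 60 mm below this point. 0.2 kg. Hanging in the rest, the handle's middle 80 mm are free to grasp from above.
- hook_tip (a point): Lowest point of the hook's steel finger, on the finger's axis: at x 150 mm, z -60 mm from the handle's centre.
- rest_seat (a point): Where the handle's centre sits in the fixed grey hook rest, 95 mm above the bench; x is the way the hooked end points. Two blue-lipped notched posts stand 50 mm either way along x; the notches are 25 mm wide, flared above, their cheeks end 20 mm above this point. Stands left or right of the robot.
- tray: The hot tray: dark steel, open, 150 (x) by 190 (y) mm, 45 high, walls and floor 4 mm. Three rolls are fixed along its far (+x) side, from 85 mm beyond the near wall outside, 29 mm high. An orange patch marks its near (-x) wall outside. Origin: lower edge of the near wall outside, in its middle. 0.5 to 1 kg, takes some 2 to 8 N to drag, different each time.
- tray_catch (a point): The place to hook: middle of the inner face of the tray's near (-x) wall, 30 mm above the bench, axes as the tray's. Two upright ribs inside the wall, 26 mm to either side and 12 mm deep, leave 46 mm between them for the hook's finger.
- dock: Spring stop fixed to the bench, at most 40 mm high. Origin: underside of its aluminium base, on the centre line of its green pad (120 mm wide); +x points out to where the tray comes from. The pad faces +x and takes the outside of the tray's near wall. The base, 10 mm high, ends 30 mm in +x of the origin.
- dock_line (a point): Point fixed on the stop, 50 mm in +x of its origin, 22 mm up; axes as the stop's. The pad's carriage is clamped somewhere along its track, so the untouched pad face lies 0 to 35 mm in +x of this point: not reported, to be felt or seen. The pad gives 2 mm per 5 N and bottoms hard after 14 mm; pushed back, it returns smoothly. The carriage holds firm.
- scale: Bystander: white bench scale, 190 x 200 mm, 44 mm high, fixed; its body origin is at the centre of its underside. It swaps places with the hook rest.
- cool_tray: Bystander: pale aluminium tray with four rolls, 150 (x) x 190 x 45 mm, no orange patch; origin under the middle of its near (-x) side.
- tin: Bystander: dark open loaf tin, 120 (x) x 240 x 75 mm; origin under the middle of its near (-x) side.
- bowl: Bystander: steel bowl, 140 mm across, 65 mm high; its body origin is at the centre of its underside.
- jar: Bystander: glass jar with orange lid, 64 mm across, 100 mm high; its body origin is at the centre of its underside.
- scraper: Bystander: steel dough scraper lying flat, about 115 x 130 mm, 18 mm high; origin under its middle.
- brush: Bystander: pastry brush lying flat, about 250 mm long; origin under its middle.
Mind the look-alikes: they are no part of the job. Of the things that look like the part that bears hook_grip, the smaller one is meant.

How it is judged:
On the way, in this order (a step that is already met when the one before it is completed fails the run):
1. the hook is lifted out of its rest (distance between hook_grip and rest_seat above 0.05 m), for 0.1 s.
2. the hook's finger is inside the tray behind the near wall (x of hook_tip in the frame of tray between -0.003 and 0.075 m and y of hook_tip in the frame of tray between -0.032 and 0.032 m and z of hook_tip in the frame of tray below 0.042 m), for 0.1 s.
3. the hooked tray is pressed squarely on the spring pad with 5 to 14 N (all of step 2 and angle between the x axis of tray and the x axis of dock, either way round below 0.12 rad and y of tray in the frame of dock between -0.03 and 0.03 m and contact force between tray and dock between 5 and 14 N), for 0.4 s.
At the end, for the whole second after the job is handed in: The tray stands still and flat on the bench, still touching the pad (0.2 to 14 N), within 30 mm of the stop's centre line and 0.12 rad of square to it; the hook lies still in its rest, its handle's centre within 22 mm of the seat point and pointing the same way as the rest within 0.15 rad (contact force between tray and dock between 0.2 and 14 N and angle between the x axis of tray and the x axis of dock, either way round below 0.12 rad and y of tray in the frame of dock between -0.03 and 0.03 m and distance between hook_grip and rest_seat below 0.022 m and angle between the x axis of hook_grip and the x axis of rest_seat, either way round below 0.15 rad and horizontal distance between hook_tip and rest_seat above 0.12 m and linear speed of tray below 0.01 m/s and linear speed of hook below 0.02 m/s and height (world z) of tray below 0.006 m).
It fails at once if the spring pad is pressed with more than 18 N (contact force between tray and dock above 18 N).
It fails at once if the hook bears on the tray with more than 25 N (contact force between hook and tray above 25 N).
It fails at once if the gripper or arm touches the hot tray (contact force between any of the fingers, the arm and tray above 0.5 N).
It fails at once if the tray is lifted (more than 12 mm) or tipped (more than 0.2 rad) (height (world z) of tray above 0.012 m or angle between tray's own z axis and vertical above 0.2 rad).
It fails at once if a bystander (pale tray, tin, bowl, jar, scraper, brush) is shifted by more than 25 mm (distance of any of cool_tray, tin, bowl, jar, scraper, brush from where it was at the start of the episode above 0.025 m).
It also fails if it takes over 72 s, if anything falls off the work surface, if the arm or the gripper's body presses on something with over 40 N, if the wrist force passes 120 N, or if a joint passes its speed limit or range.

## Working session

There is one attempt and no reset: what is moved stays moved. The work goes in short steps, Python scripts to look and compute and a tool call to move; the robot and the scene stay as the last step left them, time stands still between calls to the robot, and variables do not carry over. Pictures are saved under pics/ and viewed, and the job is handed in when it is done.

Besides the shell and the picture viewer there is one more tool, called after ">>>" as a command line: name --argument value ..., lists and objects as JSON in quotes. jog_arm: Moves the arm, as the interface text tells. Its arguments: {"type":"object","properties":{"targets":{"type":"array"},"squeeze":{"type":"number"}},"required":["targets"]}

```bash
mkdir -p pics; cat > h.py <<'E'
import numpy as np, cv2
from station import *
from scipy.spatial.transform import Rotation as R
def cam(n):
    c=camera_info(n); q=c['orientation']; return c, R.from_quat([q[1],q[2],q[3],q[0]]).as_matrix(), np.array(c['xyz'])
def ray(n,u,v):
    c,M,t=cam(n); d=np.array([(u-c['cx'])/c['fx'],-(v-c['cy'])/c['fy'],-1.]); return t,M@d
def atz(n,u,v,z):
    t,d=ray(n,u,v); return t+d*(z-t[2])/d[2]
def atd(n,u,v,dep):
    t,d=ray(n,u,v); return t+d*dep
def proj(n,p):
    c,M,t=cam(n); k=M.T@(np.array(p)-t); return c['cx']+c['fx']*k[0]/-k[2], c['cy']-c['fy']*k[1]/-k[2]
def cloud(n,dep):
    c,M,t=cam(n); v,u=np.mgrid[:dep.shape[0],:dep.shape[1]]
    d=np.stack([(u-c['cx'])/c['fx'],-(v-c['cy'])/c['fy'],-np.ones(u.shape)],-1)
    return t+(d*dep[...,None])@M.T
E
python3 - <<'E'
from h import *
np.set_printoptions(precision=4,suppress=True)
for n in ('side','top'):
    im,d=get_image(n); cv2.imwrite(f'pics/{n}0.png',im); np.save(f'pics/{n}0.npy',d); print(n,camera_info(n))
    for l in ('hook_grip','hook_tip','rest_seat','tray','tray_catch','dock','dock_line','scale'):
        print(l,[(round(r['p'],2),np.round(r['point'],1)) for r in mark_of(n,l)][:4])
s=read_state(); print(s, grasp_offset)
E
```

```text
side {'fx': 396.8732480015493, 'fy': 396.8732480015493, 'cx': 285.380090178956, 'cy': 209.58385105134377, 'xyz': array([0.0826, 0.7352, 1.0771]), 'orientation': array([-0.2518, -0.0882,  0.3294,  0.9057])}
hook_grip [(0.82, array([319.5, 334.6])), (0.71, array([241. , 266.1]))]
hook_tip [(0.75, array([199. , 268.7])), (0.74, array([385.1, 395.3]))]
rest_seat [(0.59, array([242.6, 269.3]))]
tray [(0.57, array([220.2, 201. ]))]
tray_catch [(0.81, array([220.7, 196.6]))]
dock [(0.78, array([287.8, 210.9]))]
dock_line [(0.95, array([279.2, 200.2]))]
scale [(0.58, array([336.1, 176.1])), (0.34, array([279.4, 199. ]))]
top {'fx': 451.7944249505023, 'fy': 451.7944249505023, 'cx': 280.4901243415977, 'cy': 202.89934055435108, 'xyz': array([0.3146, 0.0187, 1.6765]), 'orientation': array([ 0.716 ,  0.0457, -0.0471, -0.695 ])}
hook_grip [(0.88, array([195.3, 286.1])), (0.61, array([206.5, 207.2]))]
hook_tip [(0.92, array([180.8, 342.4])), (0.81, array([201.8, 173.9]))]
rest_seat [(0.94, array([204.1, 207.6]))]
tray [(0.87, array([274. , 145.2])), (0.36, array([205. , 208.7]))]
tray_catch []
dock [(0.95, array([295.2, 202.2]))]
dock_line [(0.7, array([298.9, 190.3])), (0.54, array([202.4, 207.3])), (0.4, array([276.6, 143.2]))]
scale [(0.87, array([367.6, 222.2])), (0.37, array([202.5, 171.5]))]
{'time_s': 0.9, 'q': array([ 1.0188,  0.3332,  0.0399,  1.4654, -0.0134,  1.3433, -0.0585]), 'dq': array([ 0.0002,  0.0011,  0.0012,  0.0009,  0.0015, -0.0025, -0.0001]), 'joint_torque': array([  0.0006, -65.6118,   1.333 , -40.4066,  -0.06  ,   0.035 ,
         0.    ]), 'eef_pos': array([ 0.2843, -0.5845,  0.1869]), 'tcp_rot': array([-0.    ,  0.9745,  0.2244, -0.    ]), 'force': array([0.1041, 0.0647, 0.007 ]), 'wrist_torque': array([-0.0337, -0.0208, -0.0132]), 'gripper_width': 0.08735786122195682} 0.0187
```

View pics/side0.png

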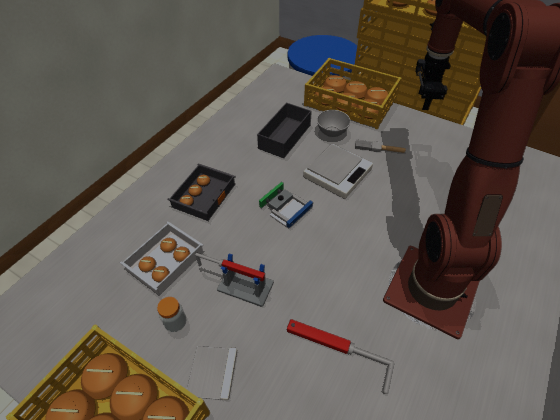

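View pics/top0.png

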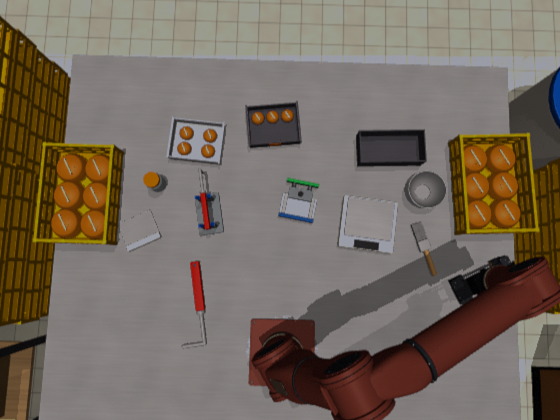

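The side view shows the hook in the rest, with its handle at (242,268) and its hooked end at (199,262). A larger decoy hook lies at (320,335), the dark tray is at (202,190) and the dock at (287,205). In the top view the rest is at (207,210), the tray at (273,125) and the green pad at (302,183). Next I measure.

```bash
python3 - <<'E'
from h import *
np.set_printoptions(precision=4,suppress=True)
def tri(a,b):
    (t1,d1),(t2,d2)=ray('top',*a),ray('side',*b)
    A=np.stack([d1,-d2],1); s=np.linalg.lstsq(A,t2-t1,rcond=None)[0]
    p,q=t1+d1*s[0],t2+d2*s[1]; return (p+q)/2,np.linalg.norm(p-q)
print('grip',tri((206.5,207.2),(241,266.1))); print('tip',tri((201.8,173.9),(199,268.7)));print('seat',tri((204.1,207.6),(242.6,269.3)))
print('tray',tri((274,145.2),(220.2,201)));print('dock',tri((295.2,202.2),(287.8,210.9)));print('line',tri((298.9,190.3),(279.2,200.2)))
for n in('top','side'):
    im=cv2.imread(f'pics/{n}0.png').astype(int); P=cloud(n,np.load(f'pics/{n}0.npy')); b,g,r=im[...,0],im[...,1],im[...,2]
    for name,m in (('red',(r>120)&(g<60)&(b<60)),('green',(g>80)&(r<60)&(b<90)),('blue',(b>90)&(r<60)&(g<100)),):
        k,l,st,c=cv2.connectedComponentsWithStats(m.astype(np.uint8))
        for i in range(1,k):
            if st[i,4]<25: continue
            Q=P[l==i]; 
            if not(0.2<np.median(Q[:,0])<1 and abs(np.median(Q[:,1]))<.5): continue
            xy=Q[:,:2].astype(np.float32)
            print(n,name,st[i],'med',np.median(Q,0),'z95',np.percentile(Q[:,2],95),'rect',cv2.minAreaRect(xy))
    # tray region dark
E
python3 - <<'E'
import cv2
im=cv2.imread('pics/top0.png'); cv2.imwrite('pics/tz.png',cv2.resize(im[90:240,160:340],None,fx=4.4,fy=4,interpolation=2))
im=cv2.imread('pics/side0.png'); cv2.imwrite('pics/sz.png',cv2.resize(im[155:305,160:340],None,fx=4.4,fy=4,interpolation=2))
E
```

```text
grip (array([0.4994, 0.2781, 0.0975]), np.float64(0.0018251349170970244))
tip (array([0.6349, 0.3158, 0.0206]), np.float64(0.003021198389371445))
seat (array([0.4942, 0.2849, 0.0955]), np.float64(0.010105961220276781))
tray (array([0.7564, 0.0504, 0.0054]), np.float64(0.0019746227720137135))
dock (array([ 0.5353, -0.0384, -0.0013]), np.float64(0.01141431711062071))
line (array([ 0.5778, -0.0503,  0.0192]), np.float64(0.01087755974938018))
top red [200 193   9  36 166] med [0.4875 0.2832 0.1084] z95 0.11444904218633295 rect ((0.4026263356208801, 0.18574365973472595), (0.3676081895828247, 0.08638731390237808), 48.997520446777344)
top red [190 261  14  50 405] med [0.2223 0.3109 0.0261] z95 0.031762901993976286 rect ((0.24806752800941467, 0.1693325787782669), (0.17419706284999847, 0.3189837634563446), 9.402291297912598)
top green [287 178  32   9  90] med [ 0.6103 -0.0614  0.0396] z95 0.046110884732311404 rect ((0.6098527312278748, -0.06005727872252464), (0.11684317886829376, 0.00977531261742115), 80.76609802246094)
top blue [279 213  34   9 113] med [ 0.4812 -0.0393  0.0315] z95 0.0377
[... 204 characters left out ...]
806 rect ((0.281232625246048, 0.47584086656570435), (0.1081685870885849, 0.644361138343811), 46.967628479003906)
side red [287 320  63  31 640] med [0.2195 0.3123 0.0236] z95 0.026911362902130462 rect ((0.19742286205291748, 0.5201680660247803), (0.17345046997070312, 0.4556676149368286), 7.250549793243408)
side green [259 182  24  20  68] med [ 0.6102 -0.0574  0.0382] z95 0.04165383397075689 rect ((0.37552183866500854, 0.330049604177475), (0.0798201709985733, 0.9967220425605774), 31.28240966796875)
side blue [287 201  26  23  93] med [ 0.4811 -0.0354  0.0304] z95 0.03423199701910375 rect ((0.31066933274269104, 0.3330230116844177), (0.07811744511127472, 0.9214062094688416), 24.704973220825195)
```

View pics/tz.png

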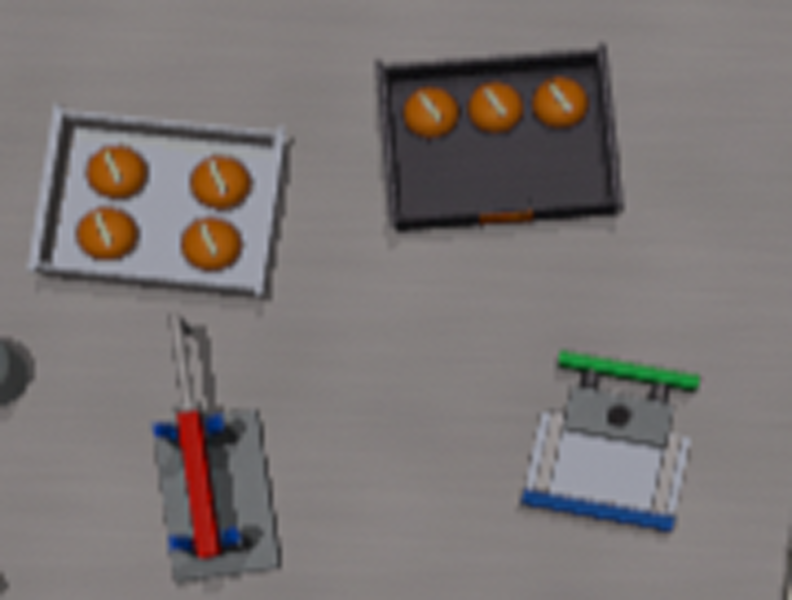

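View pics/sz.png

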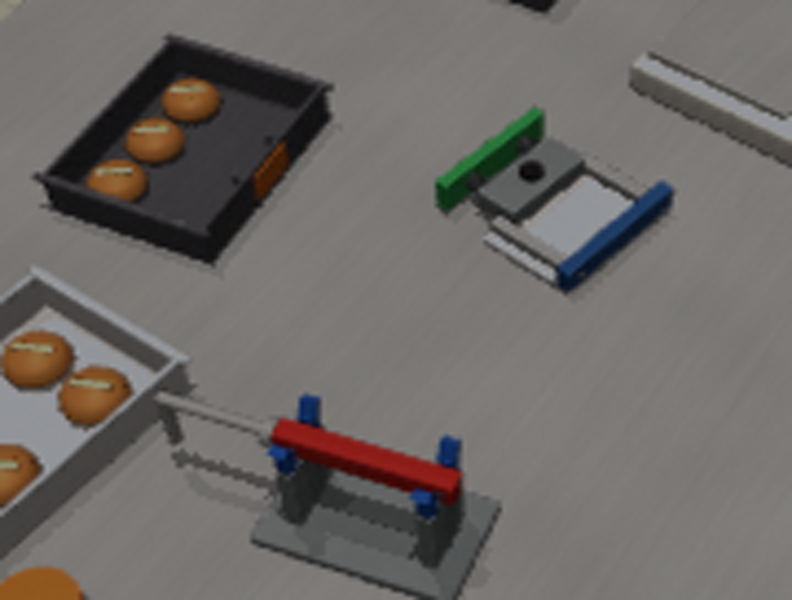

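```bash
python3 - <<'E'
from h import *
np.set_printoptions(precision=4,suppress=True)
def box(n,u0,v0,u1,v1,z0,z1,col=None):
    im=cv2.imread(f'pics/{n}0.png').astype(int)[v0:v1,u0:u1]; P=cloud(n,np.load(f'pics/{n}0.npy'))[v0:v1,u0:u1]
    m=(P[...,2]>z0)&(P[...,2]<z1)
    if col is not None: m&=col(im)
    return P[m]
def rect(Q): 
    r=cv2.minAreaRect(Q[:,:2].astype(np.float32)); return r, cv2.boxPoints(r)
red=lambda i:(i[...,2]>100)&(i[...,1]<70)&(i[...,0]<70)
for n,b in (('top',(240,95,305,152)),('side',(165,160,240,222))):
    Q=box(n,*b,0.038,0.052); print(n,'tray',len(Q),*rect(Q))
for n,b in (('top',(195,185,222,235)),('side',(215,250,275,290))):
    Q=box(n,*b,0.1,0.116,red); c=Q.mean(0); w,v=np.linalg.eigh(np.cov((Q-c).T)); s=(Q-c)@v[:,2]; print(n,'handle',len(Q),c,v[:,2],s.min(),s.max(),'mid',c+v[:,2]*(s.min()+s.max())/2,rect(Q)[0])
grn=lambda i:(i[...,1]>70)&(i[...,2]<70)&(i[...,0]<90)
blu=lambda i:(i[...,0]>80)&(i[...,2]<60)&(i[...,1]<110)
for n,b,b2 in (('top',(280,172,325,192),(275,205,320,226)),('side',(250,175,290,210),(283,195,320,230))):
    for nm,bb,c in(('pad',b,grn),('blue',b2,blu)):
        Q=box(n,*bb,0.01,0.06,c);print(n,nm,len(Q),rect(Q), Q[:,2].min(),Q[:,2].max())
for n,b in (('top',(195,160,215,196)),('side',(190,250,226,285))):
    Q=box(n,*b,0.02,0.12,lambda i:(abs(i[...,2]-i[...,0])<20)); print(n,'rod'); print(Q[::3][:30])
E
```

```text
top tray 358 ((0.8320141434669495, 0.056163325905799866), (0.15911944210529327, 0.1979646533727646), 6.493148326873779) [[ 0.7418  0.1455]
 [ 0.7642 -0.0512]
 [ 0.9223 -0.0332]
 [ 0.8999  0.1635]]
side tray 391 ((0.8292656540870667, 0.05508130043745041), (0.16218729317188263, 0.2022472620010376), 6.894068717956543) [[ 0.7366  0.1457]
 [ 0.7609 -0.055 ]
 [ 0.9219 -0.0356]
 [ 0.8976  0.1652]]
top handle 164 [0.487  0.2836 0.108 ] [-0.984  -0.1781  0.0074] -0.06398796633165105 0.062355711765773314 mid [0.4878 0.2837 0.108 ] ((0.48772716522216797, 0.2842709422111511), (0.12632763385772705, 0.017687642946839333), 10.389095306396484)
side handle 230 [0.4864 0.284  0.1058] [-0.9843 -0.1763  0.0036] -0.06656650560049489 0.06253608126279636 mid [0.4884 0.2843 0.1058] ((0.4884602129459381, 0.28398945927619934), (0.1291089653968811, 0.019718315452337265), 10.324286460876465)
top pad 99 (((0.6103324294090271, -0.05976050719618797), (0.11768075823783875, 0.010679766535758972), 79.52021789550781), array([[ 0.5944, -0.1166],
       [ 0.6049, -0.1186],
       [ 0.6263, -0.0029],
       [ 0.6158, -0.
[... 1688 characters left out ...]
35]
 [0.6775 0.2717 0.0349]
 [0.6772 0.2606 0.0211]
 [0.6791 0.279  0.0373]
 [0.6786 0.2682 0.0239]
 [0.6794 0.2871 0.0419]
 [0.6797 0.276  0.0273]
 [0.6799 0.295  0.046 ]
 [0.678  0.2857 0.0354]
 [0.6337 0.3089 0.0998]
 [0.6816 0.2949 0.039 ]
 [0.6778 0.287  0.0317]
 [0.6315 0.3117 0.0999]
 [0.6237 0.3073 0.1003]
 [0.6781 0.2986 0.0409]
 [0.6797 0.2866 0.024 ]
 [0.6318 0.3125 0.0953]
 [0.6215 0.3101 0.1004]
 [0.615  0.3048 0.0986]
 [0.6783 0.2996 0.0364]
 [0.6786 0.2886 0.0217]
 [0.6296 0.3117 0.0907]
 [0.6172 0.3109 0.0995]
 [0.6106 0.3058 0.098 ]
 [0.6027 0.3015 0.0988]
 [0.6811 0.2952 0.0227]
 [0.6324 0.314  0.0863]
 [0.6223 0.3114 0.0908]
 [0.6129 0.3084 0.0943]
 [0.6039 0.3051 0.0972]]
```

```bash
cat >> h.py <<'E'
def rel(p,yaw,s=None,tilt=None):
    """shift (cm) and rot (deg) in tool axes from measured pose to world TCP p, tool down with tool x at yaw deg"""
    s=s or read_state(); q=s['tcp_rot']; M=R.from_quat([q[1],q[2],q[3],q[0]])
    T=R.from_euler('z',yaw,degrees=True)*R.from_euler('x',180,degrees=True)
    sh=M.inv().apply(np.array(p)-s['eef_pos'])*100; rt=(M.inv()*T).as_rotvec(degrees=True)
    return np.round(sh,2),np.round(rt,2)
def pose():
    s=read_state(); q=s['tcp_rot']; M=R.from_quat([q[1],q[2],q[3],q[0]]); X=M.as_matrix()[:,0]
    return s['time_s'],s['eef_pos'],np.degrees(np.arctan2(X[1],X[0])),X[2],s['force'],s['gripper_width']
np.set_printoptions(precision=4,suppress=True)
E
python3 -c "
from h import *
print(pose()); print(rel((.53,-.15,.25),10.3)); print(rel((.488,.284,.2),10.3))"
```

```text
(0.9, array([ 0.2843, -0.5845,  0.1869]), np.float64(25.939238752651367), np.float64(-1.516697412892519e-05), array([0.1041, 0.0647, 0.007 ]), 0.08735786122195682)
(array([ 41.1 , -28.32,  -6.31]), array([-0.  ,  0.  , 15.64]))
(array([ 56.31, -69.19,  -1.31]), array([-0.  ,  0.  , 15.64]))
```

>>> jog_arm --targets '[{"gripper": 0,"xyz": [3,-2,-2],"rot": [0,0,5]},{"gripper": 0,"xyz": [41.1,-28.3,-6.3],"rot": [0,0,15.6]},{"gripper": 0,"xyz": [41.1,-28.3,-6.3],"rot": [0,0,15.6]},{"gripper": 0,"xyz": [41.1,-28.3,-6.3],"rot": [0,0,15.6]},{"gripper": 0,"xyz": [41.1,-28.3,-6.3],"rot": [0,0,15.6]},{"gripper": 0,"xyz": [41.1,-28.3,-6.3],"rot": [0,0,15.6]},{"gripper": 0,"xyz": [41.1,-28.3,-6.3],"rot": [0,0,15.6]},{"gripper": 0,"xyz": [41.1,-28.3,-6.3],"rot": [0,0,15.6]},{"gripper": 0,"xyz": [41.1,-28.3,-6.3],"rot": [0,0,15.6]},{"gripper": 0,"xyz": [41.1,-28.3,-6.3],"rot": [0,0,15.6]},{"gripper": 0,"xyz": [41.1,-28.3,-6.3],"rot": [0,0,15.6]},{"gripper": 0,"xyz": [41.1,-28.3,-6.3],"rot": [0,0,15.6]}]'

```text
time_s: 1.9
eef_pos: [0.5271, -0.1548, 0.2497]
tcp_rot: [0.0, 0.996, 0.09, 0.0]
force: [1.1, -0.8, -0.6]
gripper_width: 0.087
```

```bash
python3 -c "
from h import *
print(pose()); print(rel((.488,.284,.2),10.3)); print(rel((.488,.284,.2),10.3))"
```

```text
(1.9, array([ 0.5271, -0.1548,  0.2497]), np.float64(10.329882778593653), np.float64(0.0006439691729475271), array([ 1.0608, -0.8416, -0.5925]), 0.08704305889080564)
(array([  4.02, -43.88,   4.96]), array([ 0.03, -0.04,  0.03]))
(array([  4.02, -43.88,   4.96]), array([ 0.03, -0.04,  0.03]))
```

>>> jog_arm --targets '[{"gripper": 0,"xyz": [3.64,-43.5,2],"rot": [0,0,0]},{"gripper": 0,"xyz": [3.64,-43.5,2],"rot": [0,0,0]},{"gripper": 0,"xyz": [3.64,-43.5,2],"rot": [0,0,0]},{"gripper": 0,"xyz": [3.64,-43.5,2],"rot": [0,0,0]},{"gripper": 0,"xyz": [3.64,-43.5,2],"rot": [0,0,0]},{"gripper": 0,"xyz": [3.64,-43.5,2],"rot": [0,0,0]},{"gripper": 0,"xyz": [3.64,-43.5,2],"rot": [0,0,0]},{"gripper": 0,"xyz": [3.64,-43.5,2],"rot": [0,0,0]},{"gripper": 0,"xyz": [3.64,-43.5,2],"rot": [0,0,0]},{"gripper": 0,"xyz": [3.64,-43.5,2],"rot": [0,0,0]},{"gripper": 0,"xyz": [3.64,-43.5,2],"rot": [0,0,0]},{"gripper": 0,"xyz": [3.64,-43.5,2],"rot": [0,0,0]}]'

```text
time_s: 2.9
eef_pos: [0.4817, 0.2837, 0.229]
tcp_rot: [-0.001, 0.996, 0.094, -0.0]
force: [-0.2, -0.4, 0.1]
gripper_width: 0.0868
```

```bash
python3 -c "
from h import *
print(pose()); print(rel((.488,.284,.078),10.3)); print(read_state()['q'])
for n in('top','side'):
  im,d=get_image(n); cv2.imwrite('pics/%s1.png'%n,im)
  print(proj(n,(.488,.284,.107)),proj(n,read_state()['eef_pos']))
"
```

```text
(2.9, array([0.4817, 0.2837, 0.229 ]), np.float64(10.782817132772323), np.float64(-0.0006088913872757998), array([-0.2422, -0.4403,  0.054 ]), 0.0867564658912412)
(array([ 0.64,  0.13, 15.1 ]), array([-0.16,  0.04,  0.48]))
[-0.0353  0.1836 -0.6525  1.5992  0.1101  1.3962 -2.0814]
(np.float64(204.32248204715194), np.float64(210.28762167477376)) (np.float64(199.0805240195623), np.float64(207.56795381935018))
(np.float64(242.5094326372668), np.float64(267.57837285025795)) (np.float64(241.46194458352824), np.float64(241.95722633717173))
```

View pics/side1.png

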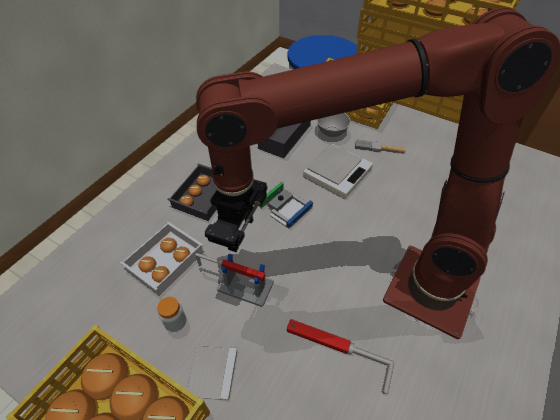

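The gripper is above the rest at about (235,230) in the side view. I descend part way and check the settled position.

>>> jog_arm --targets '[{"gripper": 0,"xyz": [0,0,4],"rot": [0,0,0]},{"gripper": 0,"xyz": [0,0,8],"rot": [0,0,0]},{"gripper": 0,"xyz": [0,0,9],"rot": [0,0,0]},{"gripper": 0,"xyz": [0,0,9],"rot": [0,0,0]}]'

```text
time_s: 3.33
eef_pos: [0.483, 0.275, 0.1366]
tcp_rot: [0.001, 0.996, 0.089, -0.003]
force: [0.5, 0.4, 0.3]
gripper_width: 0.0871
```

```bash
python3 -c "
from h import *
print(pose()); print(rel((.488,.284,.078),10.3)); print(read_state()['dq'])
"
```

```text
(3.3333, array([0.483 , 0.275 , 0.1366]), np.float64(10.223299292034453), np.float64(-0.005320032485984817), array([0.4963, 0.3595, 0.2962]), 0.0871191184466288)
(array([ 0.69, -0.81,  5.85]), array([ 0.12,  0.3 , -0.08]))
[-0.0014 -0.0361 -0.017  -0.088  -0.0152  0.0467  0.0076]
```

>>> jog_arm --targets '[{"gripper": 0,"xyz": [0,0,0],"rot": [0,0,0]},{"gripper": 0,"xyz": [0,0,0],"rot": [0,0,0]},{"gripper": 0,"xyz": [0,0,0],"rot": [0,0,0]}]'

```text
time_s: 3.58
eef_pos: [0.4855, 0.2784, 0.1416]
tcp_rot: [-0.001, 0.996, 0.09, 0.002]
force: [-1.0, 0.4, -0.1]
gripper_width: 0.0874
```

```bash
python3 -c "
from h import *
print(pose()); print(rel((.488,.284,.078),10.3)); print(read_state()['dq'])
"
```

```text
(3.5833, array([0.4855, 0.2784, 0.1416]), np.float64(10.31871331394489), np.float64(0.00333779864208226), array([-0.9789,  0.3798, -0.0564]), 0.08742669630149907)
(array([ 0.33, -0.5 ,  6.36]), array([-0.05, -0.19,  0.02]))
[-0.0035  0.0035  0.0017  0.0077  0.0037 -0.0074 -0.0018]
```

>>> jog_arm --targets '[{"gripper": 0,"xyz": [0.33,-0.5,3],"rot": [0,0,0]},{"gripper": 0,"xyz": [0.33,-0.5,4.5],"rot": [0,0,0]},{"gripper": 0,"xyz": [0.33,-0.5,6],"rot": [0,0,0]},{"gripper": 0,"xyz": [0.33,-0.5,6.3],"rot": [0,0,0]},{"gripper": 0,"xyz": [0.33,-0.5,6.3],"rot": [0,0,0]}]'

```text
time_s: 4.0
eef_pos: [0.4866, 0.2833, 0.0765]
tcp_rot: [-0.0, 0.996, 0.09, -0.0]
force: [0.3, 0.1, 0.3]
gripper_width: 0.0871
```

```bash
python3 -c "
from h import *
print(pose()); print(rel((.488,.284,.078),10.3)); print(read_state()['dq'])
for n in('top','side'):
  im,d=get_image(n); cv2.imwrite('pics/%s2.png'%n,im)
im=cv2.imread('pics/side2.png'); cv2.imwrite('pics/s2z.png',cv2.resize(im[180:310,170:310],None,fx=5,fy=4.5))
"
```

```text
(4.0, array([0.4866, 0.2833, 0.0765]), np.float64(10.338747279143504), np.float64(-0.00016944390263508234), array([0.3031, 0.1348, 0.3394]), 0.08711241239989406)
(array([ 0.15, -0.05, -0.15]), array([-0.  ,  0.01,  0.04]))
[ 0.0043 -0.0188 -0.0057 -0.0249 -0.0061  0.0129  0.0047]
```

View pics/s2z.png

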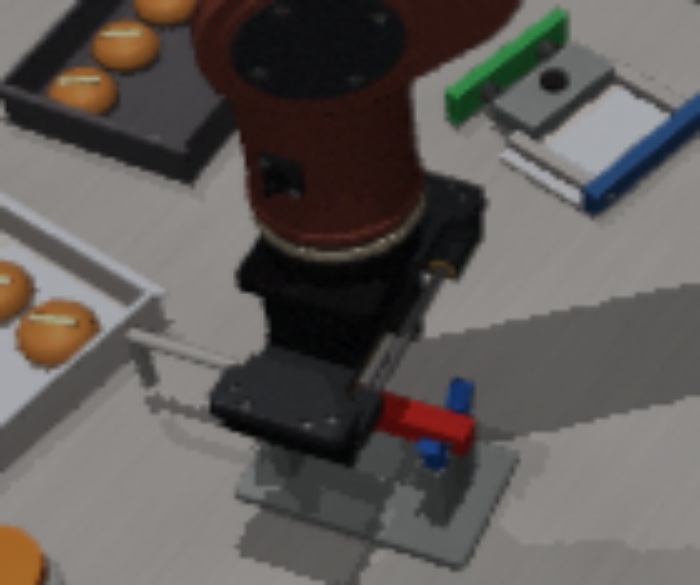

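The fingers straddle the handle between the posts, so I close.

>>> jog_arm --squeeze 60 --targets '[{"gripper": 255,"xyz": [0,0,0],"rot": [0,0,0]},{"gripper": 255,"xyz": [0,0,0],"rot": [0,0,0]},{"gripper": 255,"xyz": [0,0,0],"rot": [0,0,0]},{"gripper": 255,"xyz": [0,0,0],"rot": [0,0,0]},{"gripper": 255,"xyz": [0,0,0],"rot": [0,0,0]},{"gripper": 255,"xyz": [0,0,0],"rot": [0,0,0]},{"gripper": 255,"xyz": [0,0,0],"rot": [0,0,0]},{"gripper": 255,"xyz": [0,0,0],"rot": [0,0,0]}]'

```text
time_s: 4.77
eef_pos: [0.4865, 0.2833, 0.0762]
tcp_rot: [-0.0, 0.996, 0.09, -0.0]
force: [-0.8, 0.3, 0.1]
gripper_width: 0.0416
```

```bash
python3 -c "
from h import *
print(pose()); print(read_state()['dq'])
"
```

```text
(4.7667, array([0.4865, 0.2833, 0.0762]), np.float64(10.342443554451277), np.float64(-8.102722766024955e-05), array([-0.7992,  0.279 ,  0.1156]), 0.04162404077450512)
[-0.0006  0.0006 -0.0009 -0.0005  0.0009 -0.0002 -0.0014]
```

>>> jog_arm --targets '[{"gripper": 255,"xyz": [0,0,0],"rot": [0,0,0]},{"gripper": 255,"xyz": [0,0,0],"rot": [0,0,0]},{"gripper": 255,"xyz": [0,0,0],"rot": [0,0,0]},{"gripper": 255,"xyz": [0,0,0],"rot": [0,0,0]},{"gripper": 255,"xyz": [0,0,0],"rot": [0,0,0]},{"gripper": 255,"xyz": [0,0,0],"rot": [0,0,0]}]'

```text
time_s: 5.27
eef_pos: [0.4865, 0.2833, 0.0762]
tcp_rot: [-0.0, 0.996, 0.09, -0.0]
force: [-0.5, -0.2, 0.9]
gripper_width: 0.0037
```

```bash
python3 -c "
from h import *
print(pose()); print(read_state()['dq'])
"
```

```text
(5.2667, array([0.4865, 0.2833, 0.0762]), np.float64(10.338357148756273), np.float64(-3.633211002969838e-05), array([-0.4885, -0.184 ,  0.9414]), 0.0036738292804064324)
[-0.001  -0.0003  0.0018 -0.0005  0.0023  0.0004 -0.0011]
```

The opening reads 3.7 mm but the handle is 18 mm wide, so the grasp missed. I take a look.

```bash
python3 -c "
from h import *
for n in('top','side'):
  im,d=get_image(n); cv2.imwrite('pics/%s3.png'%n,im)
  print(proj(n,read_state()['eef_pos']), mark_of(n,'hook_grip')[:2],mark_of(n,'hook_tip')[:2])
im=cv2.imread('pics/side3.png'); cv2.imwrite('pics/s3z.png',cv2.resize(im[180:310,170:310],None,fx=5,fy=4.5))
im=cv2.imread('pics/top3.png'); cv2.imwrite('pics/t3z.png',cv2.resize(im[150:280,140:280],None,fx=5,fy=4.5))
"
```

```text
(np.float64(205.9139039326231), np.float64(211.69322137106874)) [{'point': [197.7, 287.7], 'p': 0.68}, {'point': [421.5, 192.4], 'p': 0.41}] [{'point': [179.4, 342.7], 'p': 0.71}, {'point': [203.3, 174.6], 'p': 0.41}]
(np.float64(243.88810250459684), np.float64(273.24604513126746)) [{'point': [320.1, 336.7], 'p': 0.8}, {'point': [240.5, 267.7], 'p': 0.7}] [{'point': [386.6, 393.1], 'p': 0.84}, {'point': [201.1, 264.8], 'p': 0.69}]
```

View pics/s3z.png

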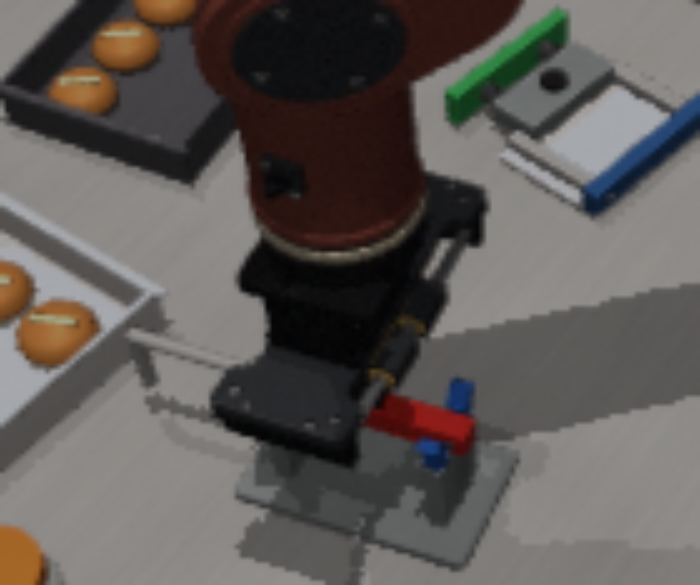

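View pics/t3z.png

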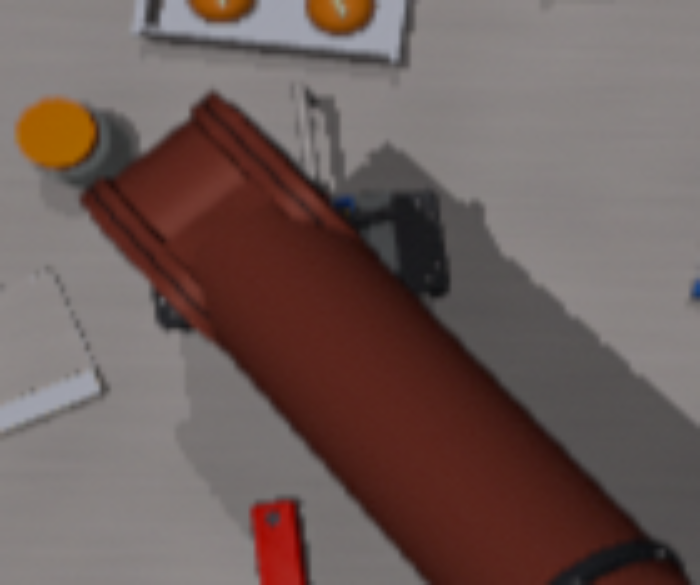

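```bash
python3 -c "
from h import *
im,d=get_image('side'); np.save('pics/side3.npy',d); P=cloud('side',d)
s=read_state()['eef_pos']; x=np.array([.984,.179]); y=np.array([.179,-.984])
# coordinates in tool plane
u=(P[...,:2]-s[:2])@x; v=(P[...,:2]-s[:2])@y
for rr in range(236,286,3):
  print(rr,' '.join('%d:%3.0f,%3.0f,%3.0f'%(c,u[rr,c]*1e3,v[rr,c]*1e3,P[rr,c,2]*1e3) for c in range(212,268,6)))
print(pose())
"
```

```text
236 212:184,134, -3 218:165,141, -2 224: 25,-27,281 230: -2,-41,313 236:-16,-38,315 242:-28,-30,311 248:-34,-12,292 254:-25, 35,226 260:-31, 60,197 266: 15,197, -1
239 212:175,118,  6 218: 34,-41,282 224: 21,-35,281 230:  3,-36,292 236:-10,-30,290 242:-24,-26,292 248:-36,-17,286 254:-27, 31,219 260:-34, 53,194 266: 11,187, -3
242 212:174,112, -4 218: 32,-47,279 224: 17,-43,280 230:  8,-30,268 236:-12,-35,285 242:-25,-29,284 248:-24,  2,243 254:-26, 31,205 260: 24,168, -3 266:  5,174,  0
245 212:168,101, -4 218:148,107, -1 224: 14,-50,279 230:  0,-45,279 236:-14,-41,282 242:-28,-36,282 248:-39,-25,273 254:-31, 21,207 260: 18,154,  2 266:  1,163, -1
248 212:160, 87,  2 218:143, 96, -1 224: 16,-49,264 230: -0,-48,271 236:-18,-49,281 242:-31,-42,279 248:-26, -6,227 254:-34, 13,205 260: 14,144,  0 266: -3,154, -3
251 212:156, 79, -2 218:138, 86, -2 224: 18,-49,250 230:  0,-49,259 236:-17,-49,268 242:-33,-47,274 248:-27, -9,217 254:-37,  6,203 260: 10,135, -2 266: -9,140,  2
254 212:151, 70, -3 218:133, 77, -3 224: 19,-50,237 230:  2,-49,245 236:-15,-48,252 242:-23,-33,236 248:-27,-10,205 
[... 1157 characters left out ...]
-8,100 260:-54, -5,107 266:-42, 60, -3
278 212:109,-11, -1 218: 92, -4,  0 224:  8,-86,183 230:-13,-91,204 236:-33,-94,221 242: 19, 16, 12 248:  2, 23, 10 254:-45,-25,117 260:-55, -9, 97 266:-51, 40, 16
281 212:103,-21,  2 218: 87,-14, -0 224: 56,-26, 39 230: 45,-11, 22 236:-26,-86,189 242: 14,  5, 15 248: -2, 14,  9 254:-19, 21,  9 260:-55, -9, 80 266:-52, 35,  7
284 212: 99,-30,  2 218: 82,-23,  0 224: 61,-22, 12 230: 44,-15, 11 236: 27,-10, 12 242: 10, -4, 14 248: -6,  4, 10 254:-43,-25, 83 260:-54, -9, 63 266:-57, 24, 10
(5.6167, array([0.4865, 0.2833, 0.0762]), np.float64(10.339497580741126), np.float64(-3.698148145773257e-05), array([ 0.2852, -0.8007,  0.7006]), 0.00043795126078938353)
```

```bash
python3 -c "
from h import *
P=cloud('side',np.load('pics/side0.npy'))
print(proj('side',(.2843,-.5845,.1869)))
s=np.array([.2843,-.5845]);a=np.radians(25.94);x=np.array([np.cos(a),np.sin(a)]);y=np.array([np.sin(a),-np.cos(a)])
Q=P[60:125,405:460].reshape(-1,3); u=(Q[:,:2]-s)@x; v=(Q[:,:2]-s)@y
m=(abs(u)<.12)&(abs(v)<.12)&(Q[:,2]>.1)&(Q[:,2]<.45)
for z in np.arange(.1,.42,.015):
  k=m&(Q[:,2]>=z)&(Q[:,2]<z+.015)
  if k.sum(): print('%.3f'%z,k.sum(),np.round(np.percentile(u[k],[2,98]),3),np.round(np.percentile(v[k],[2,98]),3))
"
python3 -c "
import cv2
im=cv2.imread('pics/side0.png'); cv2.imwrite('pics/g0.png',cv2.resize(im[30:130,390:480],None,fx=6,fy=6,interpolation=2))"
```

```text
(np.float64(419.7298871800989), np.float64(108.73804861033702))
0.220 29 [-0.012  0.009] [-0.058  0.049]
0.235 26 [-0.013  0.008] [-0.058  0.051]
0.250 21 [-0.012  0.009] [-0.061 -0.053]
0.265 24 [-0.011  0.009] [-0.062  0.058]
0.280 28 [-0.035  0.034] [-0.09   0.056]
0.295 157 [-0.038  0.036] [-0.092  0.077]
0.310 122 [-0.037  0.036] [-0.096  0.08 ]
0.325 315 [-0.035  0.034] [-0.097  0.084]
0.340 87 [-0.023  0.024] [-0.055  0.01 ]
0.355 72 [-0.022  0.024] [-0.054 -0.008]
0.370 81 [-0.031  0.035] [-0.054 -0.01 ]
0.385 163 [-0.036  0.035] [-0.055 -0.019]
0.400 10 [-0.019  0.008] [-0.04  -0.032]
```

View pics/g0.png

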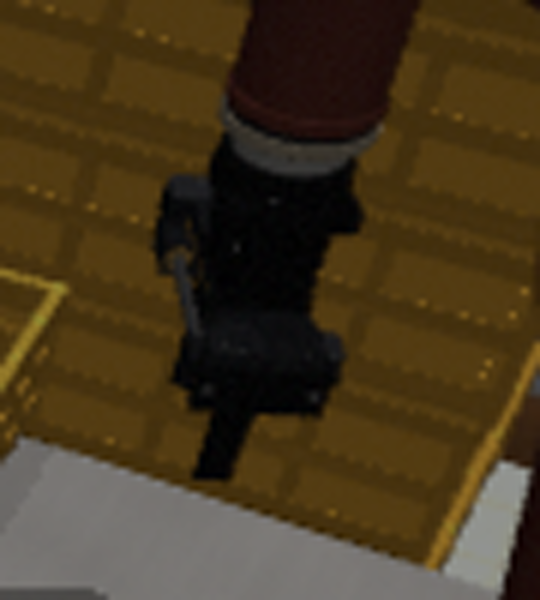

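The depth data shows the real fingertips about 33 mm above the reported TCP: 0.220 against 0.187 at the start, with x and y agreeing. The jaws therefore closed just above the handle. I open and go 33 mm lower.

>>> jog_arm --targets '[{"gripper": 0,"xyz": [0,0,0],"rot": [0,0,0]},{"gripper": 0,"xyz": [0,0,0],"rot": [0,0,0]},{"gripper": 0,"xyz": [0,0,0],"rot": [0,0,0]},{"gripper": 0,"xyz": [0,0,0],"rot": [0,0,0]},{"gripper": 0,"xyz": [0,0,0],"rot": [0,0,0]},{"gripper": 0,"xyz": [0,0,0],"rot": [0,0,0]},{"gripper": 0,"xyz": [0,0,0],"rot": [0,0,0]},{"gripper": 0,"xyz": [0,0,0],"rot": [0,0,0]},{"gripper": 0,"xyz": [0,0,0],"rot": [0,0,0]}]'

```text
time_s: 6.37
eef_pos: [0.4865, 0.2833, 0.0762]
tcp_rot: [-0.0, 0.996, 0.09, -0.0]
force: [-0.4, 0.4, -0.2]
gripper_width: 0.0525
```

>>> jog_arm --targets '[{"gripper": 0,"xyz": [0.15,0,1],"rot": [0,0,0]},{"gripper": 0,"xyz": [0.15,0,2],"rot": [0,0,0]},{"gripper": 0,"xyz": [0.15,0,3.1],"rot": [0,0,0]},{"gripper": 0,"xyz": [0.15,0,3.1],"rot": [0,0,0]},{"gripper": 0,"xyz": [0.15,0,3.1],"rot": [0,0,0]}]'

```text
time_s: 6.78
eef_pos: [0.4871, 0.2831, 0.0439]
tcp_rot: [0.0, 0.996, 0.09, -0.001]
force: [0.3, 0.4, 0.7]
gripper_width: 0.0837
```

```bash
python3 -c "
from h import *
print(pose())
im,d=get_image('side'); P=cloud('side',d); cv2.imwrite('pics/s4z.png',cv2.resize(im[180:310,170:310],None,fx=5,fy=4.5))
s=read_state()['eef_pos']; x=np.array([.984,.179]); y=np.array([.179,-.984])
u=(P[...,:2]-s[:2])@x; v=(P[...,:2]-s[:2])@y
m=(abs(u)<.045)&(abs(v)<.1)&(P[...,2]>.05)&(P[...,2]<.26)
for z in np.arange(.05,.25,.01):
  k=m&(P[...,2]>=z)&(P[...,2]<z+.01)
  if k.sum(): print('%.3f'%z,k.sum(),np.round(np.percentile(u[k],[2,98]),3),np.round(np.percentile(v[k],[2,98]),3))
"
```

```text
(6.7833, array([0.4871, 0.2831, 0.0439]), np.float64(10.354288500553492), np.float64(-0.0023593536799970363), array([0.2972, 0.4293, 0.6846]), 0.08372647980792616)
0.050 1 [-0.045 -0.045] [-0.024 -0.024]
0.070 1 [-0.043 -0.043] [-0.023 -0.023]
0.080 13 [-0.034  0.004] [-0.01   0.049]
0.090 16 [-0.043 -0.002] [-0.01   0.044]
0.100 73 [-0.045 -0.004] [-0.01   0.029]
0.110 4 [-0.045 -0.006] [-0.024  0.045]
0.120 10 [-0.014 -0.008] [0.042 0.055]
0.130 2 [-0.013 -0.012] [0.048 0.048]
0.140 7 [-0.03   0.025] [-0.086  0.032]
0.150 68 [-0.04   0.031] [-0.087  0.08 ]
0.160 137 [-0.04  -0.024] [-0.081  0.082]
0.170 121 [-0.04   0.034] [-0.093  0.085]
0.180 211 [-0.039  0.03 ] [-0.094  0.091]
0.190 479 [-0.037  0.031] [-0.094  0.092]
0.200 51 [-0.026  0.02 ] [-0.05   0.007]
0.210 41 [-0.024  0.018] [-0.05  -0.029]
0.220 36 [-0.024  0.02 ] [-0.051 -0.042]
0.230 46 [-0.036  0.021] [-0.05  -0.026]
0.240 221 [-0.039  0.035] [-0.05   0.007]
```

View pics/s4z.png

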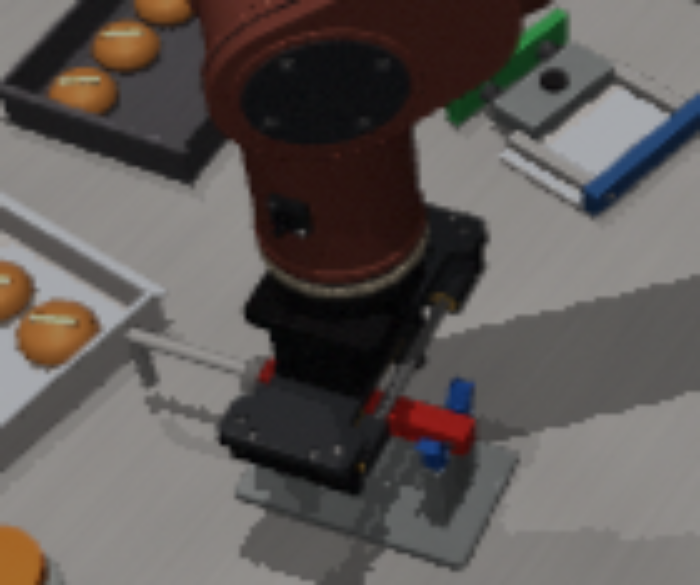

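Fingertips are now about 0.08 m high and straddle the handle, so I close.

>>> jog_arm --squeeze 60 --targets '[{"gripper": 255,"xyz": [0,0,0],"rot": [0,0,0]},{"gripper": 255,"xyz": [0,0,0],"rot": [0,0,0]},{"gripper": 255,"xyz": [0,0,0],"rot": [0,0,0]},{"gripper": 255,"xyz": [0,0,0],"rot": [0,0,0]},{"gripper": 255,"xyz": [0,0,0],"rot": [0,0,0]},{"gripper": 255,"xyz": [0,0,0],"rot": [0,0,0]},{"gripper": 255,"xyz": [0,0,0],"rot": [0,0,0]},{"gripper": 255,"xyz": [0,0,0],"rot": [0,0,0]},{"gripper": 255,"xyz": [0,0,0],"rot": [0,0,0]},{"gripper": 255,"xyz": [0,0,0],"rot": [0,0,0]},{"gripper": 255,"xyz": [0,0,0],"rot": [0,0,0]},{"gripper": 255,"xyz": [0,0,0],"rot": [0,0,0]}]'

```text
time_s: 7.83
eef_pos: [0.488, 0.2836, 0.0452]
tcp_rot: [-0.0, 0.996, 0.09, -0.0]
force: [0.1, 0.4, -1.0]
gripper_width: 0.0174
```

```bash
python3 -c "
from h import *
print(pose(),read_state()['wrist_torque'])"
```

```text
(7.8333, array([0.488 , 0.2836, 0.0452]), np.float64(10.343428850432792), np.float64(-1.9456098200945183e-05), array([ 0.125 ,  0.4429, -0.9948]), 0.01744974740631922) [ 0.0713 -0.0278  0.0452]
```

>>> jog_arm --targets '[{"gripper": 255,"xyz": [0,0,-2],"rot": [0,0,0]},{"gripper": 255,"xyz": [0,0,-5],"rot": [0,0,0]},{"gripper": 255,"xyz": [0,0,-9],"rot": [0,0,0]},{"gripper": 255,"xyz": [0,0,-12],"rot": [0,0,0]},{"gripper": 255,"xyz": [0,0,-12],"rot": [0,0,0]},{"gripper": 255,"xyz": [0,0,-12],"rot": [0,0,0]}]'

```text
time_s: 8.33
eef_pos: [0.4888, 0.284, 0.1667]
tcp_rot: [-0.0, 0.996, 0.09, 0.001]
force: [-1.0, -0.1, -1.9]
gripper_width: 0.0176
```

```bash
python3 -c "
from h import *
print(pose(),read_state()['wrist_torque'])
s=read_state()['eef_pos']; x=np.array([.984,.179,0]);
p=s+x*.15+[0,0,-.0105]
for n in('side','top'):
  im,d=get_image(n); cv2.imwrite('pics/%s5.png'%n,im); print(n,proj(n,p),proj(n,s+[0,0,.0497]),[ (r['p'],r['point']) for r in mark_of(n,'hook_tip')])
im=cv2.imread('pics/side5.png'); cv2.imwrite('pics/s5z.png',cv2.resize(im[130:310,120:320],None,fx=4,fy=3.3))
"
```

```text
(8.3333, array([0.4888, 0.284 , 0.1667]), np.float64(10.332136355147314), np.float64(0.0030424507156621744), array([-0.961 , -0.0919, -1.9008]), 0.01755838971900399) [-0.0213  0.0688 -0.0054]
side (np.float64(192.51282485854884), np.float64(241.9754153601126)) (np.float64(239.04632755200004), np.float64(245.41484946829155)) [(0.85, [193.9, 244.3]), (0.6, [382.4, 395.4])]
top (np.float64(196.38077807807258), np.float64(165.42772227589552)) (np.float64(198.83672894600747), np.float64(206.17882519757478)) [(0.86, [179.5, 346.4]), (0.5, [198.7, 166.6])]
```

View pics/s5z.png

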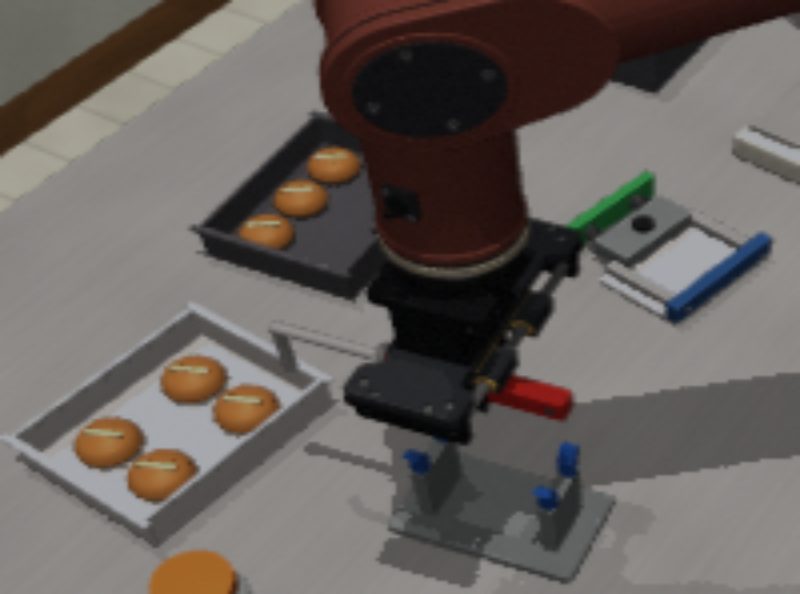

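```bash
cat >> h.py <<'E'
HL=.15; HZ=-.0105
def tipto(tip,yaw):
    a=np.radians(yaw); return rel((tip[0]-HL*np.cos(a),tip[1]-HL*np.sin(a),tip[2]-HZ),yaw)
def tip():
    t,p,y,*_=pose(); a=np.radians(y); return p+[HL*np.cos(a),HL*np.sin(a),HZ]
E
python3 -c "
from h import *
print(tip(),tipto((.8365,.178,.13),-10),tipto((.8365,.178,.012),-10))
P=cloud('top',np.load('pics/top0.npy')); Q=P[110:170,160:235].reshape(-1,3); Q=Q[(Q[:,2]>.037)&(Q[:,2]<.055)]; print(cv2.boxPoints(cv2.minAreaRect(Q[:,:2].astype(np.float32))))"
```

```text
[0.6347 0.3098 0.1529] (array([18.43, 11.37,  2.25]), array([ 0.07,  0.15, 20.34])) (array([18.46, 11.36, 14.05]), array([ 0.07,  0.15, 20.34]))
[[0.6713 0.2486]
 [0.833  0.2356]
 [0.8491 0.4353]
 [0.6874 0.4483]]
```

>>> jog_arm --targets '[{"gripper": 255,"xyz": [3.5,2,0],"rot": [0,0,4]},{"gripper": 255,"xyz": [7,4,0],"rot": [0,0,8]},{"gripper": 255,"xyz": [10,6.2,0],"rot": [0,0,12]},{"gripper": 255,"xyz": [13.5,8.3,1],"rot": [0,0,16]},{"gripper": 255,"xyz": [16.5,10.2,2],"rot": [0,0,19]},{"gripper": 255,"xyz": [18.4,11.4,2.2],"rot": [0,0,20.3]},{"gripper": 255,"xyz": [18.4,11.4,2.2],"rot": [0,0,20.3]},{"gripper": 255,"xyz": [18.4,11.4,2.2],"rot": [0,0,20.3]}]'

```text
time_s: 9.2
eef_pos: [0.6894, 0.203, 0.1401]
tcp_rot: [0.001, 0.996, -0.088, -0.002]
force: [-1.4, 0.8, -1.1]
gripper_width: 0.0176
```

```bash
python3 -c "
from h import *
print(pose(),tip(),tipto((.8365,.178,.012),-10))"
```

```text
(9.2, array([0.6894, 0.203 , 0.1401]), np.float64(-10.063705555921201), np.float64(-0.0037902840488062417), array([-1.3542,  0.8413, -1.1299]), 0.017621758459705667) [0.8371 0.1768 0.1296] (array([-0.03, -0.11, 11.76]), array([ 0.09,  0.22, -0.06]))
```

>>> jog_arm --targets '[{"gripper": 255,"xyz": [0,-0.1,4],"rot": [0,0,0]},{"gripper": 255,"xyz": [0,-0.1,7],"rot": [0,0,0]},{"gripper": 255,"xyz": [0,-0.1,9],"rot": [0,0,0]},{"gripper": 255,"xyz": [0,-0.1,10.5],"rot": [0,0,0]},{"gripper": 255,"xyz": [0,-0.1,11.4],"rot": [0,0,0]},{"gripper": 255,"xyz": [0,-0.1,11.4],"rot": [0,0,0]},{"gripper": 255,"xyz": [0,-0.1,11.4],"rot": [0,0,0]}]'

```text
time_s: 9.78
eef_pos: [0.6898, 0.206, 0.03]
tcp_rot: [-0.0, 0.996, -0.086, 0.0]
force: [-0.4, 0.6, -1.0]
gripper_width: 0.0175
```

```bash
python3 -c "
from h import *
print(pose(),tip())
for n in('side','top'):
  im,d=get_image(n); cv2.imwrite('pics/%s6.png'%n,im); print(n,proj(n,tip()))
im=cv2.imread('pics/side6.png'); cv2.imwrite('pics/s6z.png',cv2.resize(im[110:280,120:320],None,fx=4,fy=3.5))
im=cv2.imread('pics/top6.png'); cv2.imwrite('pics/t6z.png',cv2.resize(im[90:240,160:340],None,fx=4.4,fy=4))
"
```

```text
(9.7833, array([0.6898, 0.206 , 0.03  ]), np.float64(-9.922383449689887), np.float64(0.0004806871564121908), array([-0.3722,  0.5588, -0.9694]), 0.017497277752352547) [0.8375 0.1801 0.0195]
side (np.float64(177.98723008232), np.float64(213.25971988883737))
top (np.float64(240.25771222316695), np.float64(121.79573790952566))
```

View pics/s6z.png

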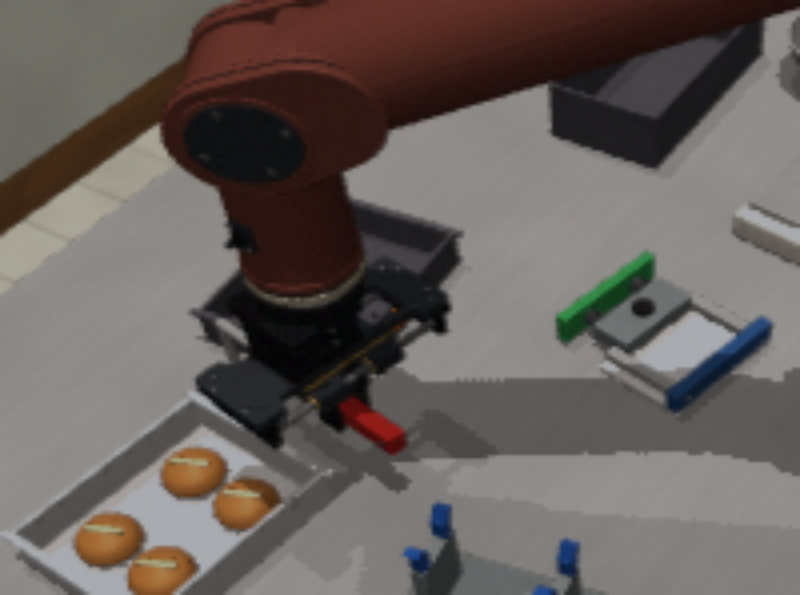

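View pics/t6z.png

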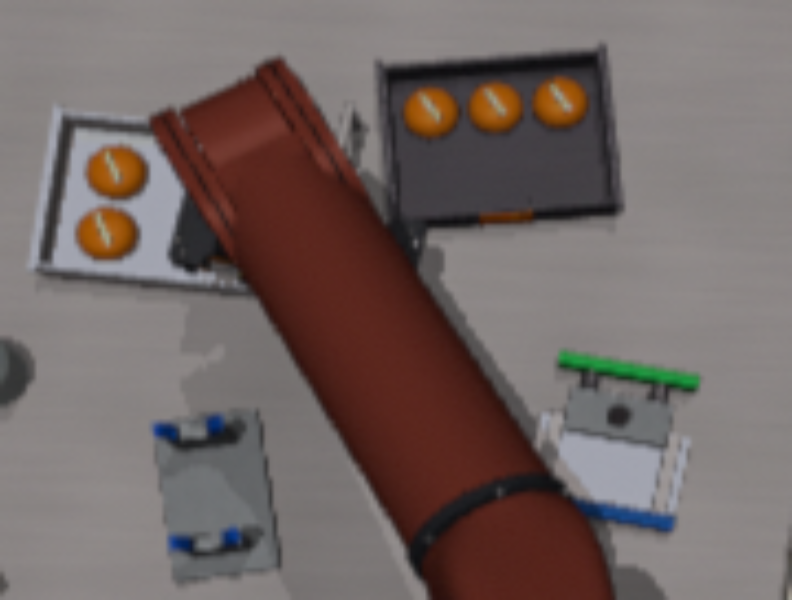

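Top view: the finger is left of the dark tray at about (350,110) in the zoom, and the tray is undisturbed. I push the tray sideways towards the dock line, half way first.

>>> jog_arm --targets '[{"gripper": 255,"xyz": [0.17,1.0,0.5],"rot": [0,0,0]},{"gripper": 255,"xyz": [0.35,2.0,0.5],"rot": [0,0,0]},{"gripper": 255,"xyz": [0.5,2.8,0.5],"rot": [0,0,0]},{"gripper": 255,"xyz": [0.63,3.6,0.5],"rot": [0,0,0]},{"gripper": 255,"xyz": [0.77,4.4,0.5],"rot": [0,0,0]},{"gripper": 255,"xyz": [0.92,5.2,0.5],"rot": [0,0,0]},{"gripper": 255,"xyz": [1.06,6.0,0.5],"rot": [0,0,0]},{"gripper": 255,"xyz": [1.2,6.8,0.5],"rot": [0,0,0]},{"gripper": 255,"xyz": [1.34,7.6,0.5],"rot": [0,0,0]},{"gripper": 255,"xyz": [1.48,8.4,0.5],"rot": [0,0,0]},{"gripper": 255,"xyz": [1.6,9.0,0.5],"rot": [0,0,0]},{"gripper": 255,"xyz": [1.6,9.0,0.5],"rot": [0,0,0]}]'

```text
time_s: 10.88
eef_pos: [0.6902, 0.1113, 0.0241]
tcp_rot: [0.001, 0.996, -0.088, 0.0]
force: [1.3, 0.3, -1.8]
gripper_width: 0.017
```

```bash
cat >> h.py <<'E'
PAD=np.array([.616,-.061]); DY=-10.
def trayfit(tag,bt=(225,85,345,175)):
    im,d=get_image('top'); cv2.imwrite(f'pics/top{tag}.png',im)
    cv2.imwrite(f'pics/t{tag}z.png',cv2.resize(im[90:240,160:340],None,fx=4.4,fy=4))
    im2,d2=get_image('side'); cv2.imwrite(f'pics/side{tag}.png',im2); cv2.imwrite(f'pics/s{tag}z.png',cv2.resize(im2[110:280,120:320],None,fx=4,fy=3.5))
    np.save(f'pics/top{tag}.npy',d); np.save(f'pics/side{tag}.npy',d2)
    print(pose(),'tip',tip())
E
python3 -c "
from h import *
trayfit('7')"
```

```text
(10.9833, array([0.6899, 0.1127, 0.0241]), np.float64(-10.057691777927513), np.float64(-7.500477120566486e-05), array([ 0.5431, -0.1482, -2.4978]), 0.01759385262565378) tip [0.8376 0.0865 0.0136]
```

View pics/t7z.png

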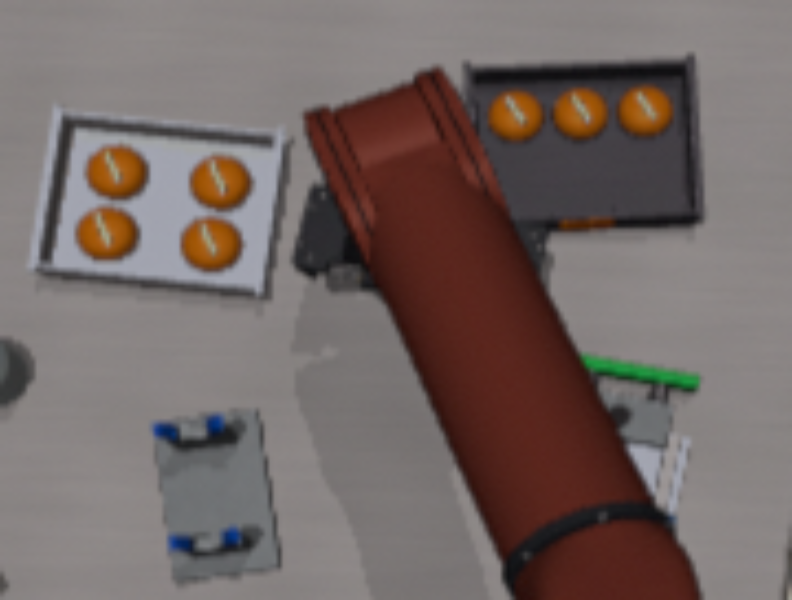

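The tray moved 80 mm but only turned by about 2°, so I shift the contact 28 mm further out for more turn.

>>> jog_arm --targets '[{"gripper": 255,"xyz": [-0.2,-1.2,0],"rot": [0,0,0]},{"gripper": 255,"xyz": [1.2,-1.4,0],"rot": [0,0,0]},{"gripper": 255,"xyz": [2.55,-1.6,0],"rot": [0,0,0]},{"gripper": 255,"xyz": [2.8,-0.4,0],"rot": [0,0,0]},{"gripper": 255,"xyz": [2.9,0.4,0],"rot": [0,0,0]},{"gripper": 255,"xyz": [3.05,1.2,0],"rot": [0,0,0]},{"gripper": 255,"xyz": [3.2,2.0,0],"rot": [0,0,0]},{"gripper": 255,"xyz": [3.3,2.8,0],"rot": [0,0,0]},{"gripper": 255,"xyz": [3.45,3.6,0],"rot": [0,0,0]},{"gripper": 255,"xyz": [3.6,4.4,0],"rot": [0,0,0]},{"gripper": 255,"xyz": [3.7,5.0,0],"rot": [0,0,0]},{"gripper": 255,"xyz": [3.7,5.0,0],"rot": [0,0,0]}]'

```text
time_s: 11.98
eef_pos: [0.7177, 0.0554, 0.0241]
tcp_rot: [0.001, 0.996, -0.088, -0.0]
force: [0.8, 1.3, -3.0]
gripper_width: 0.0176
```

```bash
python3 -c "
from h import *
trayfit('8')"
```

```text
(12.0833, array([0.7176, 0.057 , 0.0242]), np.float64(-10.058255544924481), np.float64(-0.00015988014584122722), array([ 0.5622,  0.1721, -2.0638]), 0.0173882441767548) tip [0.8652 0.0308 0.0137]
```

View pics/t8z.png

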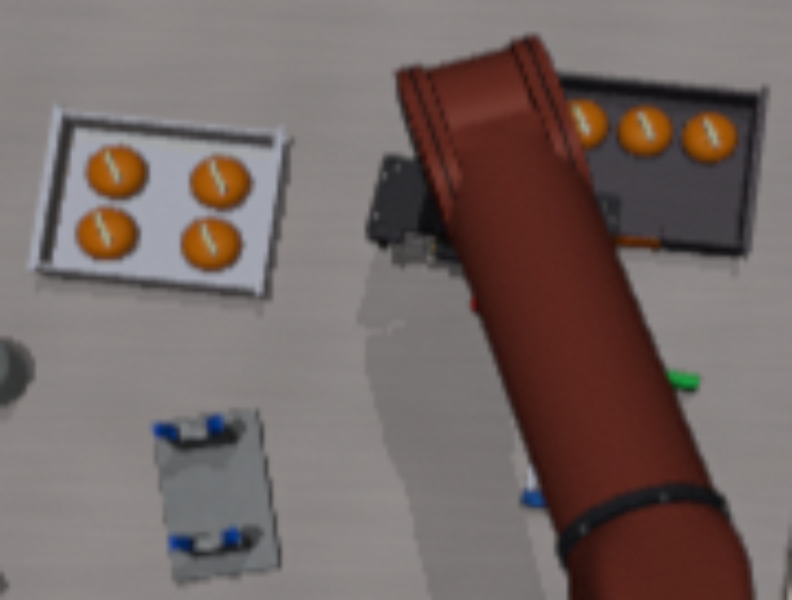

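View pics/s8z.png

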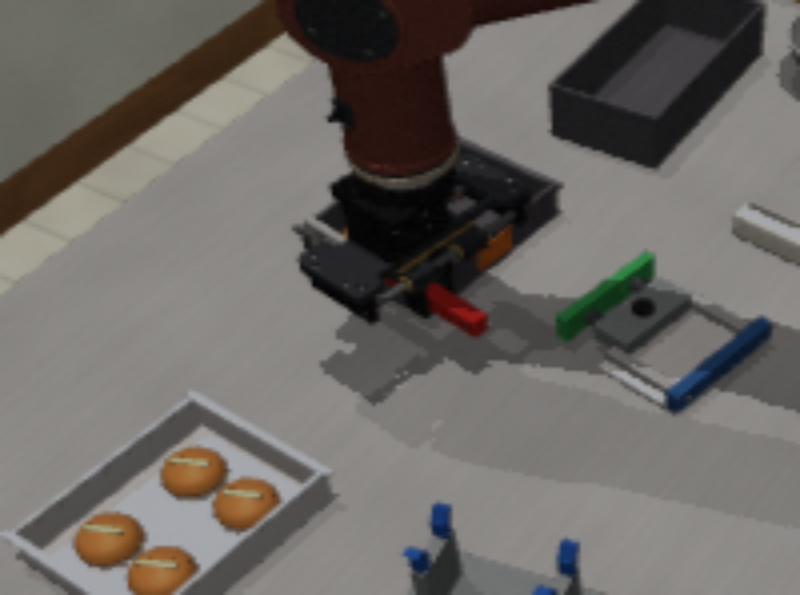

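```bash
cat >> h.py <<'E'
from scipy.optimize import least_squares
def fittray(tag,x0,excl=None):
    """fit outer rectangle to rim cloud (z .036-.052) by nearest-edge distance; x0=(ox,oy,yawdeg) near-wall origin. rim lies 2mm inside the outside"""
    Q=[]
    for n in('top','side'):
        P=cloud(n,np.load(f'pics/{n}{tag}.npy')).reshape(-1,3); im=cv2.imread(f'pics/{n}{tag}.png').reshape(-1,3).astype(int)
        m=(P[:,2]>.036)&(P[:,2]<.054)&(im.max(1)<110); Q.append(P[m])
    Q=np.concatenate(Q)
    def loc(x):
        a=np.radians(x[2]); d=Q[:,:2]-x[:2]; return d@[np.cos(a),np.sin(a)], d@[-np.sin(a),np.cos(a)]
    def sd(x):
        u,v=loc(x); qx=abs(u-.075)-.073; qy=abs(v)-.093
        return np.where((qx>0)&(qy>0),np.hypot(qx,qy),np.maximum(qx,qy))
    x=np.array(x0,float)
    for th in(.03,.015,.01):
        k=abs(sd(x))<th
        r=least_squares(lambda y:sd(np.array([y[0],y[1],y[2]*100]))[k],[x[0],x[1],x[2]/100],loss='soft_l1',f_scale=.003); x=r.x*[1,1,100]
    u=np.radians(DY); e=np.array([np.cos(u),np.sin(u)]); f=np.array([-np.sin(u),np.cos(u)]); d=x[:2]-PAD
    print('tray',x,'n',k.sum(),'rms',np.sqrt((sd(x)[k]**2).mean()),'dock along/lateral',d@e,d@f,'yawerr',x[2]-DY)
    return x
E
python3 -c "
from h import *
fittray('0',(.756,.0475,6.6)); fittray('8',(.75,-.05,-4)); fittray('8',(.76,-.07,-7))"
```

```text
tray [0.7542 0.0477 6.5573] n 801 rms 0.003059378875589682 dock along/lateral 0.11726229139143297 0.13101673696714125 yawerr 16.557328600170354
tray [ 0.7345 -0.0619 -4.5533] n 375 rms 0.0028589388363276518 dock along/lateral 0.11681418533149636 0.01969043517056993 yawerr 5.446721297175217
tray [ 0.7345 -0.0619 -4.5533] n 375 rms 0.0028589388363792195 dock along/lateral 0.11681418533415798 0.01969043514148102 yawerr 5.4467213210181304
```

>>> jog_arm --targets '[{"gripper": 255,"xyz": [0.13,0.7,0],"rot": [0,0,0]},{"gripper": 255,"xyz": [0.25,1.4,0],"rot": [0,0,0]},{"gripper": 255,"xyz": [0.37,2.1,0],"rot": [0,0,0]},{"gripper": 255,"xyz": [0.5,2.8,0],"rot": [0,0,0]},{"gripper": 255,"xyz": [0.5,2.8,0],"rot": [0,0,0]}]'

```text
time_s: 12.5
eef_pos: [0.7179, 0.0268, 0.0241]
tcp_rot: [0.001, 0.996, -0.088, 0.0]
force: [1.0, 0.6, -1.8]
gripper_width: 0.0176
```

```bash
python3 -c "
from h import *
trayfit('9');fittray('9',(.73,-.08,-9))"
```

```text
(12.6, array([0.7176, 0.0283, 0.0241]), np.float64(-10.06898208004302), np.float64(-0.00020781545482835746), array([-0.4202, -0.0164, -1.8074]), 0.01738930980868593) tip [0.8653 0.0021 0.0136]
tray [  0.7267  -0.0772 -10.3945] n 373 rms 0.0030391155929041075 dock along/lateral 0.11182938840593717 0.00328289371616753 yawerr -0.3944898450795762
```

>>> jog_arm --targets '[{"gripper": 255,"xyz": [-0.2,-1.5,0],"rot": [0,0,0]},{"gripper": 255,"xyz": [-0.2,-1.5,-1],"rot": [0,0,0]},{"gripper": 255,"xyz": [-0.2,-1.5,-4.5],"rot": [0,0,0]},{"gripper": 255,"xyz": [-0.2,-1.5,-7.5],"rot": [0,0,0]},{"gripper": 255,"xyz": [-2,1,-7.5],"rot": [0,0,0]},{"gripper": 255,"xyz": [-4.5,4,-7.5],"rot": [0,0,0]},{"gripper": 255,"xyz": [-7,7,-7.5],"rot": [0,0,0]},{"gripper": 255,"xyz": [-9.3,10.2,-7.5],"rot": [0,0,0]},{"gripper": 255,"xyz": [-9.3,10.2,-7.5],"rot": [0,0,0]},{"gripper": 255,"xyz": [-9.3,10.2,-7.5],"rot": [0,0,0]}]'

```text
time_s: 13.43
eef_pos: [0.6074, -0.0567, 0.1003]
tcp_rot: [0.001, 0.996, -0.088, 0.0]
force: [-0.2, 1.0, -2.0]
gripper_width: 0.0177
```

```bash
python3 -c "
from h import *
trayfit('10');fittray('10',(.727,-.077,-10)); print(tipto((.7562,-.0826,.014),-10)); print([proj(n,tip()) for n in('top','side')],[[(r['p'],r['point']) for r in mark_of(n,'hook_tip')] for n in('top','side')],mark_of('side','tray_catch')[:2],proj('side',(.7306,-.078,.03)))"
```

```text
(13.5333, array([ 0.6091, -0.0534,  0.1002]), np.float64(-9.896767316255078), np.float64(0.0013696006582433376), array([-0.4184,  0.1104, -1.3175]), 0.017449099122895446) tip [ 0.7569 -0.0792  0.0897]
tray [  0.7267  -0.0747 -10.5743] n 572 rms 0.0030453444280116844 dock along/lateral 0.11138672350685137 0.0056800011107438365 yawerr -0.5743472665565328
(array([-0.02,  0.33,  7.57]), array([-0.03, -0.08,  0.1 ]))
[(np.float64(309.5016917896231), np.float64(139.8793430512235)), (np.float64(239.34770381489986), np.float64(162.37661578007567))] [[(0.73, [156.8, 183.4]), (0.64, [182.0, 344.7])], [(0.69, [384.2, 393.2]), (0.48, [241.5, 163.3])]] [{'point': [247.2, 175.5], 'p': 0.77}] (np.float64(246.34526078779183), np.float64(176.98304170557338))
```

View pics/t10z.png

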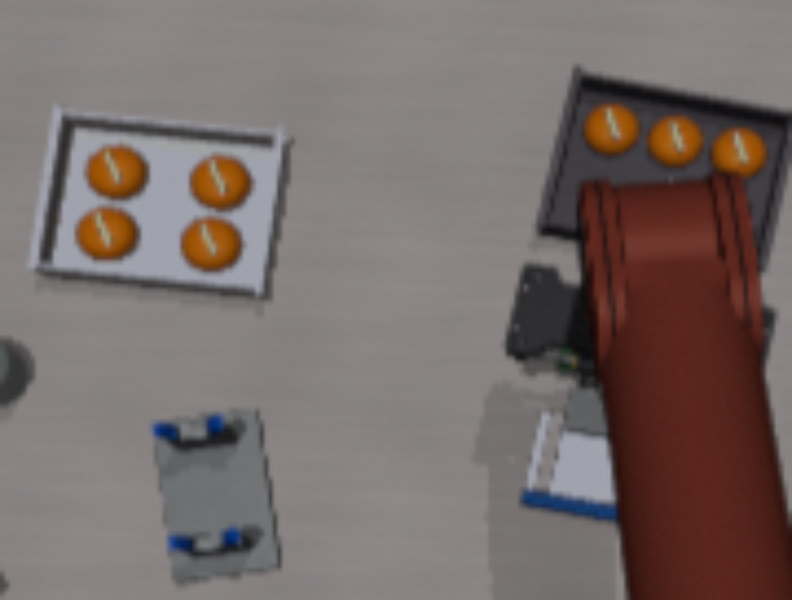

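View pics/s10z.png

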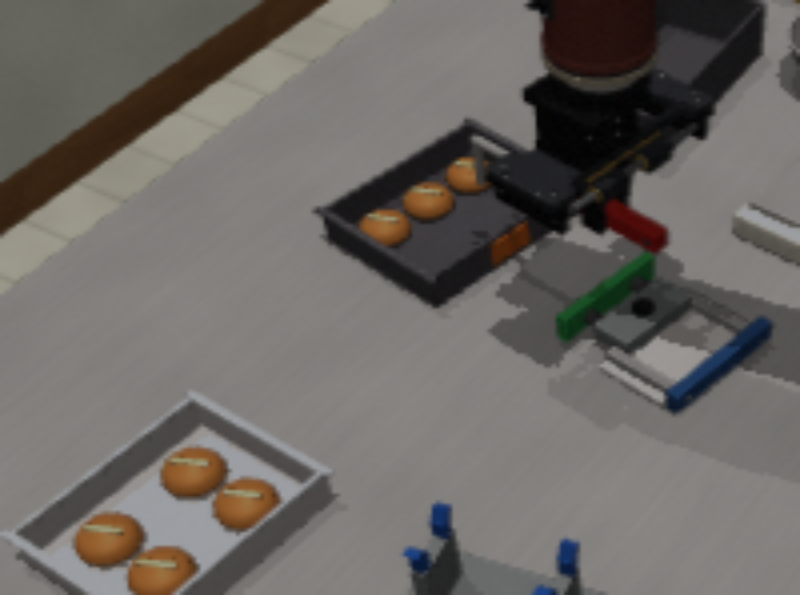

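>>> jog_arm --targets '[{"gripper": 255,"xyz": [0,0,3],"rot": [0,0,0]},{"gripper": 255,"xyz": [0,0,5],"rot": [0,0,0]},{"gripper": 255,"xyz": [0,0,6.2],"rot": [0,0,0]},{"gripper": 255,"xyz": [0,0,7],"rot": [0,0,0]},{"gripper": 255,"xyz": [0,0,7.4],"rot": [0,0,0]},{"gripper": 255,"xyz": [0,0,7.4],"rot": [0,0,0]},{"gripper": 255,"xyz": [0,0,7.4],"rot": [0,0,0]}]'

```text
time_s: 14.27
eef_pos: [0.6092, -0.0542, 0.0259]
tcp_rot: [-0.0, 0.996, -0.087, 0.0]
force: [0.8, 0.5, -2.9]
gripper_width: 0.0174
```

```bash
python3 -c "
from h import *
trayfit('11');fittray('11',(.727,-.077,-10)); print(pose()[4])"
```

```text
(14.3667, array([ 0.6094, -0.0544,  0.0263]), np.float64(-9.961430292155585), np.float64(0.0017127981445099378), array([ 1.0441,  0.9253, -1.7594]), 0.017542015125538605) tip [ 0.7571 -0.0804  0.0158]
tray [  0.7268  -0.0747 -10.6716] n 565 rms 0.002891055767832422 dock along/lateral 0.11145447709767443 0.005710910105653666 yawerr -0.6716010933154948
[ 1.0441  0.9253 -1.7594]
```

View pics/s11z.png

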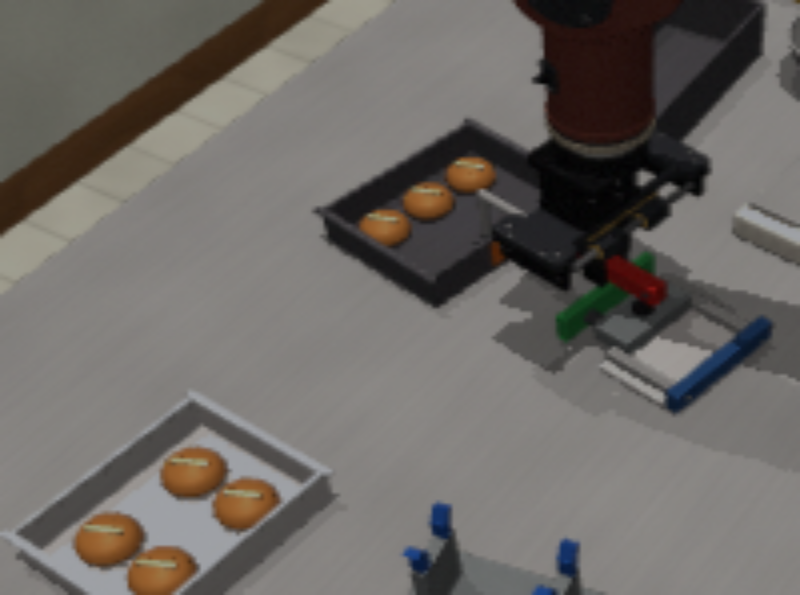

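>>> jog_arm --targets '[{"gripper": 255,"xyz": [-0.8,0,0],"rot": [0,0,0]},{"gripper": 255,"xyz": [-1.5,0,0],"rot": [0,0,0]},{"gripper": 255,"xyz": [-2.0,0,0],"rot": [0,0,0]},{"gripper": 255,"xyz": [-2.4,0,0],"rot": [0,0,0]},{"gripper": 255,"xyz": [-3.0,0,0],"rot": [0,0,0]},{"gripper": 255,"xyz": [-3.7,0,0],"rot": [0,0,0]},{"gripper": 255,"xyz": [-4.4,0,0],"rot": [0,0,0]},{"gripper": 255,"xyz": [-5.1,0,0],"rot": [0,0,0]},{"gripper": 255,"xyz": [-5.8,0,0],"rot": [0,0,0]},{"gripper": 255,"xyz": [-6.5,0,0],"rot": [0,0,0]},{"gripper": 255,"xyz": [-7.2,0,0],"rot": [0,0,0]}]'

```text
time_s: 15.28
eef_pos: [0.537, -0.0419, 0.0253]
tcp_rot: [-0.0, 0.996, -0.087, 0.0]
force: [3.1, -0.8, -2.3]
gripper_width: 0.0179
```

```bash
python3 -c "
from h import *
print(pose()[4],read_state()['wrist_torque']);trayfit('12');fittray('12',(.68,-.068,-10)); print(pose()[4],read_state()['wrist_torque'])"
```

```text
[ 3.1441 -0.8032 -2.2712] [-0.0379 -0.6482 -0.032 ]
(15.3833, array([ 0.5359, -0.0418,  0.025 ]), np.float64(-9.941131706336572), np.float64(-0.001477720262451319), array([-0.4724,  0.2951, -2.4863]), 0.01758299712739837) tip [ 0.6837 -0.0677  0.0145]
tray [  0.675   -0.0661 -10.3375] n 693 rms 0.0032527921550878245 dock along/lateral 0.05900576045731877 0.005259437061332044 yawerr -0.33754309515878944
[-0.4724  0.2951 -2.4863] [ 0.0871  0.0895 -0.0292]
```

View pics/s12z.png

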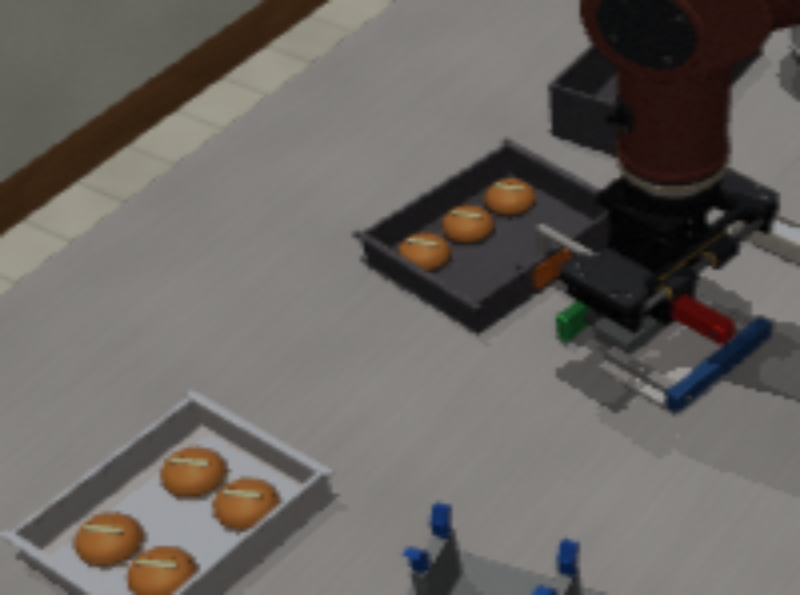

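The tray follows square (yaw −0.3°, 5 mm lateral, about 59 mm to go), with a drag force of about 3 N. I continue.

>>> jog_arm --targets '[{"gripper": 255,"xyz": [-0.7,0.05,0],"rot": [0,0,0]},{"gripper": 255,"xyz": [-1.4,0.1,0],"rot": [0,0,0]},{"gripper": 255,"xyz": [-2.1,0.15,0],"rot": [0,0,0]},{"gripper": 255,"xyz": [-2.8,0.2,0],"rot": [0,0,0]},{"gripper": 255,"xyz": [-3.4,0.2,0],"rot": [0,0,0]},{"gripper": 255,"xyz": [-3.9,0.2,0],"rot": [0,0,0]},{"gripper": 255,"xyz": [-4.3,0.2,0],"rot": [0,0,0]},{"gripper": 255,"xyz": [-4.6,0.2,0],"rot": [0,0,0]},{"gripper": 255,"xyz": [-4.9,0.2,0],"rot": [0,0,0]}]'

```text
time_s: 16.13
eef_pos: [0.4888, -0.0355, 0.0252]
tcp_rot: [-0.0, 0.996, -0.087, 0.0]
force: [3.7, 0.3, -3.4]
gripper_width: 0.0174
```

```bash
python3 -c "
from h import *
print(pose()[4],read_state()['wrist_torque']);trayfit('13');fittray('13',(.63,-.062,-10)); print(pose()[4],read_state()['wrist_torque'])"
```

```text
[ 3.6704  0.3329 -3.3526] [-0.1051 -0.4944  0.0379]
(16.2333, array([ 0.4883, -0.0354,  0.0251]), np.float64(-9.953029829248203), np.float64(-0.0008417327686520606), array([ 0.3086, -0.0488, -2.0375]), 0.01749637893829918) tip [ 0.636  -0.0613  0.0146]
tray [ 0.6273 -0.0594 -9.9275] n 722 rms 0.003138506697599153 dock along/lateral 0.010800467270097678 0.0035584669934736407 yawerr 0.07249964565858846
[ 0.3086 -0.0488 -2.0375] [ 0.0074  0.0713 -0.0268]
```

View pics/s13z.png

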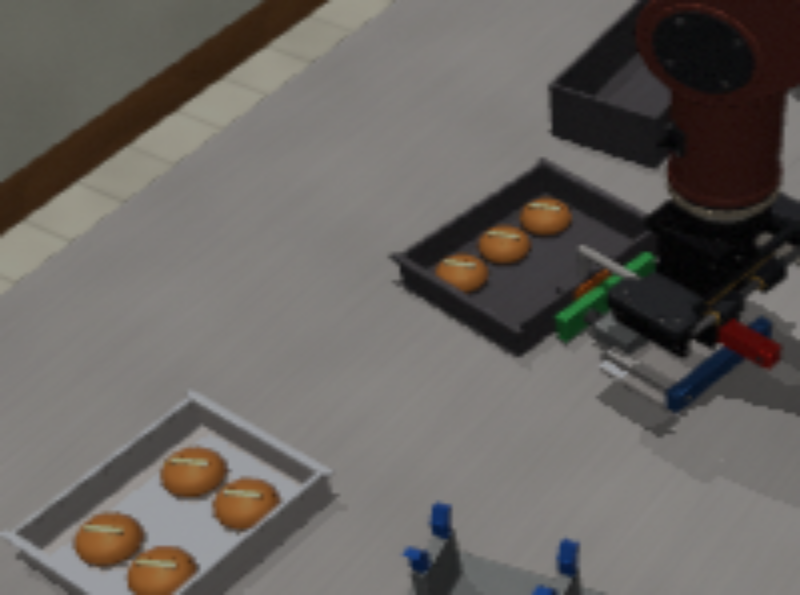

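>>> jog_arm --targets '[{"gripper": 255,"xyz": [-0.15,0,0],"rot": [0,0,0]},{"gripper": 255,"xyz": [-0.3,0,0],"rot": [0,0,0]},{"gripper": 255,"xyz": [-0.45,0,0],"rot": [0,0,0]},{"gripper": 255,"xyz": [-0.6,0,0],"rot": [0,0,0]}]'

```text
time_s: 16.57
eef_pos: [0.4831, -0.0345, 0.0251]
tcp_rot: [-0.0, 0.996, -0.087, 0.0]
force: [2.5, -1.8, -3.5]
gripper_width: 0.0179
```

```bash
python3 -c "
from h import *
print(pose(),read_state()['wrist_torque'],tip());"
```

```text
(16.5667, array([ 0.4831, -0.0345,  0.0251]), np.float64(-9.95637576897109), np.float64(7.81564793820475e-05), array([ 2.5497, -1.7895, -3.4548]), 0.01790738279917152) [ 0.0156 -0.4762 -0.0376] [ 0.6308 -0.0604  0.0146]
```

>>> jog_arm --targets '[{"gripper": 255,"xyz": [-0.1,0,0],"rot": [0,0,0]},{"gripper": 255,"xyz": [-0.2,0,0],"rot": [0,0,0]},{"gripper": 255,"xyz": [-0.3,0,0],"rot": [0,0,0]}]'

```text
time_s: 16.82
eef_pos: [0.48, -0.0339, 0.0252]
tcp_rot: [-0.0, 0.996, -0.087, 0.0]
force: [2.9, -0.3, -3.0]
gripper_width: 0.0175
```

```bash
python3 -c "
from h import *
print(pose(),read_state()['wrist_torque'],tip());"
```

```text
(16.8167, array([ 0.48  , -0.0339,  0.0252]), np.float64(-9.958249751737217), np.float64(6.9884109940553e-06), array([ 2.937 , -0.3222, -2.955 ]), 0.01745429419926406) [-0.0495 -0.4361  0.015 ] [ 0.6278 -0.0599  0.0147]
```

>>> jog_arm --targets '[{"gripper": 255,"xyz": [-0.1,0,0],"rot": [0,0,0]},{"gripper": 255,"xyz": [-0.2,0,0],"rot": [0,0,0]}]'

```text
time_s: 16.98
eef_pos: [0.4782, -0.0336, 0.0252]
tcp_rot: [-0.0, 0.996, -0.087, 0.0]
force: [4.2, -1.3, -3.8]
gripper_width: 0.0174
```

```bash
python3 -c "
from h import *
print(pose(),read_state()['wrist_torque'],tip());"
```

```text
(16.9833, array([ 0.4782, -0.0336,  0.0252]), np.float64(-9.959941549565317), np.float64(0.00034858323859480013), array([ 4.1576, -1.2974, -3.7895]), 0.01741697525341445) [-0.0747 -0.7947  0.0175] [ 0.626  -0.0596  0.0147]
```

>>> jog_arm --targets '[{"gripper": 255,"xyz": [-0.08,0,0],"rot": [0,0,0]},{"gripper": 255,"xyz": [-0.16,0,0],"rot": [0,0,0]}]'

```text
time_s: 17.15
eef_pos: [0.4771, -0.0334, 0.0254]
tcp_rot: [-0.0, 0.996, -0.087, 0.001]
force: [6.7, -0.9, -5.6]
gripper_width: 0.017
```

```bash
python3 -c "
from h import *
print(pose(),read_state()['wrist_torque'],tip());"
```

```text
(17.15, array([ 0.4771, -0.0334,  0.0254]), np.float64(-9.963849169596358), np.float64(0.001271158350192624), array([ 6.6569, -0.8687, -5.561 ]), 0.01701764857991695) [-0.1728 -1.1519 -0.0427] [ 0.6249 -0.0594  0.0149]
```

>>> jog_arm --targets '[{"gripper": 255,"xyz": [-0.08,0,0],"rot": [0,0,0]},{"gripper": 255,"xyz": [-0.16,0,0],"rot": [0,0,0]}]'

```text
time_s: 17.32
eef_pos: [0.4762, -0.0332, 0.0255]
tcp_rot: [-0.0, 0.996, -0.087, 0.001]
force: [9.9, -0.5, -6.4]
gripper_width: 0.0176
```

```bash
python3 -c "
from h import *
print(pose(),read_state()['wrist_torque'],tip());"
```

```text
(17.3167, array([ 0.4762, -0.0332,  0.0255]), np.float64(-9.968109125921988), np.float64(0.0023617832817857767), array([ 9.8725, -0.5067, -6.3677]), 0.017560080859008148) [-0.2675 -1.5676  0.0403] [ 0.6239 -0.0592  0.015 ]
```

>>> jog_arm --targets '[{"gripper": 255,"xyz": [-0.07,0,0.03],"rot": [0,0,0]},{"gripper": 255,"xyz": [-0.12,0,0.06],"rot": [0,0,0]},{"gripper": 255,"xyz": [-0.12,0,0.06],"rot": [0,0,0]}]'

```text
time_s: 17.57
eef_pos: [0.4755, -0.0331, 0.0251]
tcp_rot: [-0.0, 0.996, -0.087, 0.002]
force: [8.3, -1.4, -6.8]
gripper_width: 0.0176
```

```bash
python3 -c "
from h import *
print(pose(),read_state()['wrist_torque'],tip());"
```

```text
(17.5667, array([ 0.4755, -0.0331,  0.0251]), np.float64(-9.967361724485833), np.float64(0.0033449870994315656), array([ 8.3395, -1.4158, -6.7711]), 0.01764407848028808) [-0.2942 -1.7312 -0.0093] [ 0.6232 -0.059   0.0146]
```

Pad load is about 7–8 N, by force, torque and travel (2.7 mm compression). I add a little and hold.

>>> jog_arm --targets '[{"gripper": 255,"xyz": [-0.06,0,0],"rot": [0,0,0]},{"gripper": 255,"xyz": [-0.06,0,0],"rot": [0,0,0]},{"gripper": 255,"xyz": [-0.06,0,0],"rot": [0,0,0]},{"gripper": 255,"xyz": [-0.06,0,0],"rot": [0,0,0]},{"gripper": 255,"xyz": [-0.06,0,0],"rot": [0,0,0]},{"gripper": 255,"xyz": [-0.06,0,0],"rot": [0,0,0]},{"gripper": 255,"xyz": [-0.06,0,0],"rot": [0,0,0]},{"gripper": 255,"xyz": [-0.06,0,0],"rot": [0,0,0]}]'

```text
time_s: 18.23
eef_pos: [0.4752, -0.033, 0.0252]
tcp_rot: [-0.0, 0.996, -0.087, 0.002]
force: [10.2, -1.9, -5.8]
gripper_width: 0.0177
```

```bash
python3 -c "
from h import *
print(pose(),read_state()['wrist_torque'],tip());trayfit('14');fittray('14',(.615,-.059,-10)); print(pose()[4],read_state()['wrist_torque'])"
```

```text
(18.2333, array([ 0.4752, -0.033 ,  0.0252]), np.float64(-9.97170548231831), np.float64(0.003707309118575896), array([10.2452, -1.9336, -5.754 ]), 0.017676934476274282) [-0.327  -1.8404  0.0077] [ 0.6229 -0.059   0.0147]
(18.3333, array([ 0.4752, -0.033 ,  0.0252]), np.float64(-9.973724114254995), np.float64(0.0036988667981546312), array([ 9.9403, -0.4357, -5.9224]), 0.017619740677138965) tip [ 0.6229 -0.059   0.0147]
tray [ 0.6137 -0.0571 -9.7911] n 743 rms 0.0030777391853582864 dock along/lateral -0.0029154689224375127 0.003427730641310049 yawerr 0.20892292948006563
[ 9.9403 -0.4357 -5.9224] [-0.3111 -1.8393 -0.0096]
```

View pics/s14z.png

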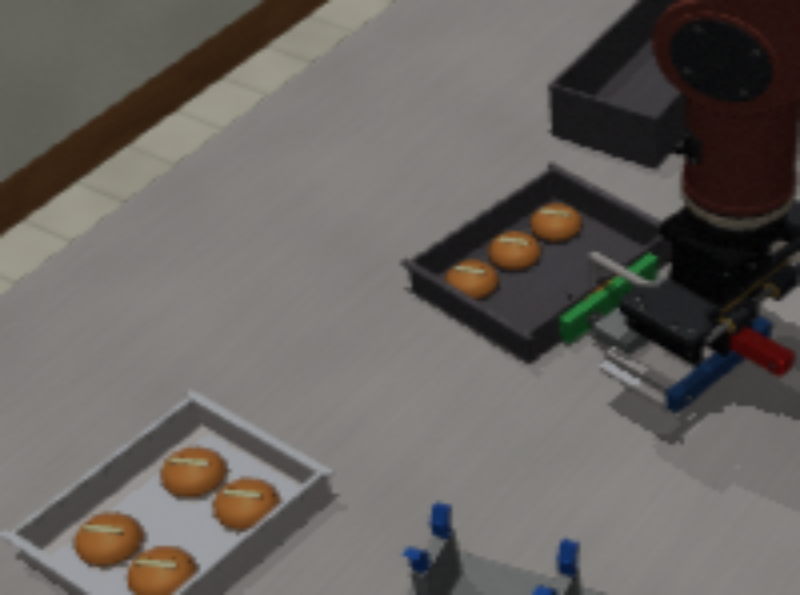

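>>> jog_arm --targets '[{"gripper": 255,"xyz": [-0.05,0,0],"rot": [0,0,0]},{"gripper": 255,"xyz": [-0.09,0,0],"rot": [0,0,0]},{"gripper": 255,"xyz": [-0.09,0,0],"rot": [0,0,0]},{"gripper": 255,"xyz": [-0.09,0,0],"rot": [0,0,0]},{"gripper": 255,"xyz": [-0.09,0,0],"rot": [0,0,0]},{"gripper": 255,"xyz": [-0.09,0,0],"rot": [0,0,0]},{"gripper": 255,"xyz": [-0.09,0,0],"rot": [0,0,0]},{"gripper": 255,"xyz": [-0.09,0,0],"rot": [0,0,0]},{"gripper": 255,"xyz": [-0.09,0,0],"rot": [0,0,0]}]'

```text
time_s: 19.08
eef_pos: [0.4746, -0.0329, 0.0253]
tcp_rot: [-0.0, 0.996, -0.087, 0.002]
force: [11.3, -2.3, -7.2]
gripper_width: 0.0181
```

```bash
python3 -c "
from h import *
print(pose(),read_state()['wrist_torque'],tip())"
```

```text
(19.0833, array([ 0.4746, -0.0329,  0.0253]), np.float64(-9.971992353575603), np.float64(0.004334405772407438), array([11.2545, -2.3322, -7.2012]), 0.018108375635617277) [-0.3832 -2.1077  0.0361] [ 0.6224 -0.0589  0.0148]
```

Held at about 8–9 N on the pad, so now I ease off slowly.

>>> jog_arm --targets '[{"gripper": 255,"xyz": [0.05,0,0],"rot": [0,0,0]},{"gripper": 255,"xyz": [0.1,0,0],"rot": [0,0,0]},{"gripper": 255,"xyz": [0.15,0,0],"rot": [0,0,0]},{"gripper": 255,"xyz": [0.2,0,0],"rot": [0,0,0]},{"gripper": 255,"xyz": [0.25,0,0],"rot": [0,0,0]},{"gripper": 255,"xyz": [0.3,0,0],"rot": [0,0,0]},{"gripper": 255,"xyz": [0.35,0,0],"rot": [0,0,0]},{"gripper": 255,"xyz": [0.4,0,0],"rot": [0,0,0]},{"gripper": 255,"xyz": [0.45,0,0],"rot": [0,0,0]},{"gripper": 255,"xyz": [0.5,0,0],"rot": [0,0,0]},{"gripper": 255,"xyz": [0.55,0,0],"rot": [0,0,0]},{"gripper": 255,"xyz": [0.6,0,0],"rot": [0,0,0]}]'

```text
time_s: 20.08
eef_pos: [0.4776, -0.0335, 0.0244]
tcp_rot: [0.0, 0.996, -0.087, -0.001]
force: [0.1, 0.2, -2.1]
gripper_width: 0.0171
```

```bash
python3 -c "
from h import *
print(pose(),read_state()['wrist_torque'],tip())"
```

```text
(20.0833, array([ 0.4776, -0.0335,  0.0244]), np.float64(-9.95184728266163), np.float64(-0.0012049828633030409), array([ 0.0747,  0.2192, -2.0988]), 0.017124920631534712) [-0.0147  0.0276 -0.0079] [ 0.6254 -0.0595  0.0139]
```

>>> jog_arm --targets '[{"gripper": 255,"xyz": [0.15,0,0],"rot": [0,0,0]},{"gripper": 255,"xyz": [0.4,0,0],"rot": [0,0,0]},{"gripper": 255,"xyz": [0.8,0,0],"rot": [0,0,0]},{"gripper": 255,"xyz": [1.3,0,0],"rot": [0,0,0]},{"gripper": 255,"xyz": [1.6,0,0],"rot": [0,0,0]},{"gripper": 255,"xyz": [1.6,0,0],"rot": [0,0,0]}]'

```text
time_s: 20.58
eef_pos: [0.4948, -0.0365, 0.0246]
tcp_rot: [-0.0, 0.996, -0.087, 0.0]
force: [-0.3, 0.0, -1.1]
gripper_width: 0.0176
```

```bash
python3 -c "
from h import *
print(pose(),read_state()['wrist_torque'],tip());trayfit('15');fittray('15',(.615,-.059,-10))"
```

```text
(20.5833, array([ 0.4948, -0.0365,  0.0246]), np.float64(-9.967185435303346), np.float64(0.000298101915455588), array([-0.2947,  0.0045, -1.0914]), 0.01761972620226989) [-0.0293  0.0518  0.0194] [ 0.6425 -0.0624  0.0141]
(20.6833, array([ 0.494 , -0.0363,  0.0244]), np.float64(-9.956830773433955), np.float64(-0.00039197043905937203), array([ 0.0472, -0.0949, -2.0281]), 0.017882208345058614) tip [ 0.6417 -0.0623  0.0139]
tray [ 0.6163 -0.0574 -9.9103] n 698 rms 0.0030898244429677373 dock along/lateral -0.0003291895408632452 0.003565090544398028 yawerr 0.08967225379561405
```

View pics/s15z.png

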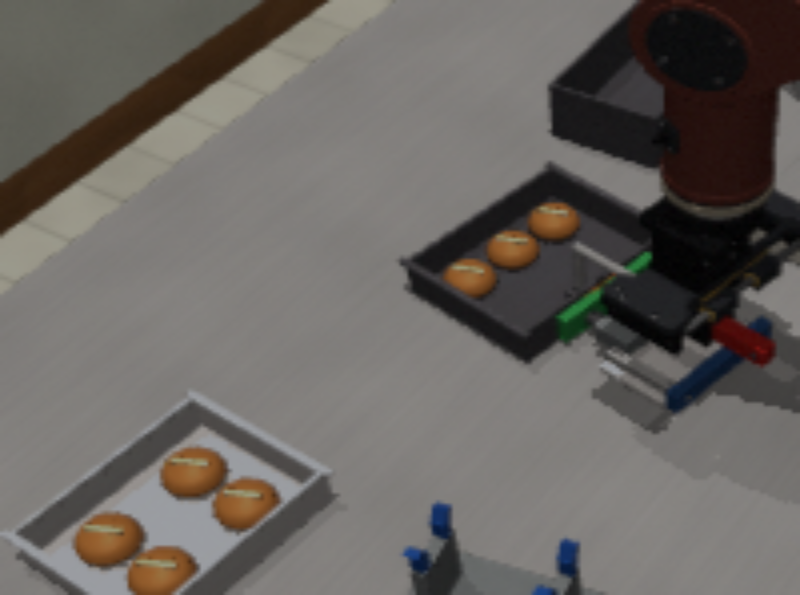

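>>> jog_arm --targets '[{"gripper": 255,"xyz": [0,0,-1],"rot": [0,0,0]},{"gripper": 255,"xyz": [0,0,-3],"rot": [0,0,0]},{"gripper": 255,"xyz": [0,0,-6],"rot": [0,0,0]},{"gripper": 255,"xyz": [0,0,-9.5],"rot": [0,0,0]},{"gripper": 255,"xyz": [0,0,-13],"rot": [0,0,0]},{"gripper": 255,"xyz": [0,0,-14],"rot": [0,0,0]},{"gripper": 255,"xyz": [0,0,-14],"rot": [0,0,0]}]'

```text
time_s: 21.27
eef_pos: [0.496, -0.0363, 0.1684]
tcp_rot: [0.0, 0.996, -0.087, 0.003]
force: [-0.9, 0.0, -3.1]
gripper_width: 0.0178
```

```bash
python3 -c "
from h import *
print(pose(),tip(),rel((.488,.2836,.165),10.34));trayfit('16');fittray('16',(.615,-.059,-10))"
```

```text
(21.2667, array([ 0.496 , -0.0363,  0.1684]), np.float64(-9.950843193327279), np.float64(0.006334089544102482), array([-0.92  ,  0.0475, -3.1308]), 0.017811709826218162) [ 0.6437 -0.0622  0.1579] (array([ -6.32, -31.37,   0.3 ]), array([  0.07,  -0.36, -20.29]))
(21.3667, array([ 0.4936, -0.0364,  0.1642]), np.float64(-9.958377984708253), np.float64(-0.00013519371606100406), array([-0.3428, -0.5403, -2.6556]), 0.01772135392618626) tip [ 0.6413 -0.0624  0.1537]
tray [  0.6158  -0.057  -10.0018] n 627 rms 0.0031613969153328507 dock along/lateral -0.0009320167571035319 0.0039017132237416765 yawerr -0.0018167095817958057
```

View pics/s16z.png

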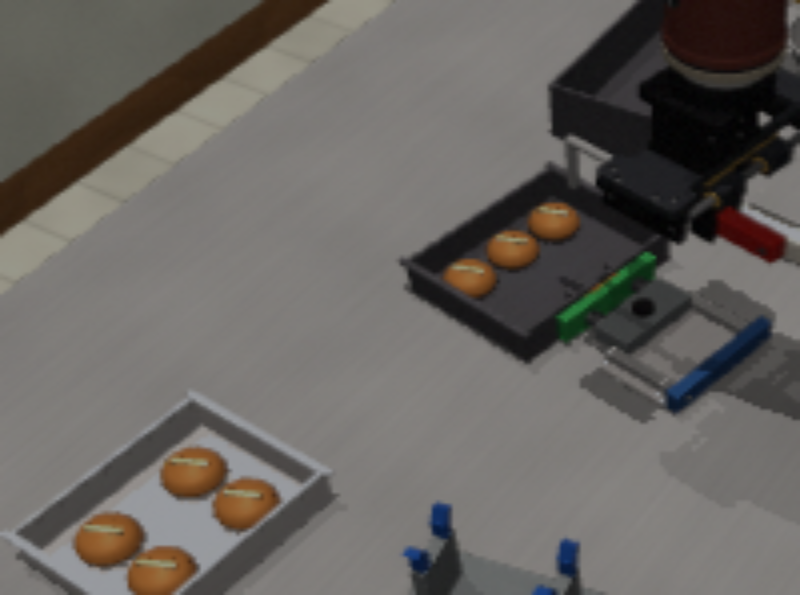

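>>> jog_arm --targets '[{"gripper": 255,"xyz": [-0.6,-3,0],"rot": [0,0,-2]},{"gripper": 255,"xyz": [-1.2,-6.2,0],"rot": [0,0,-4]},{"gripper": 255,"xyz": [-1.9,-9.5,0],"rot": [0,0,-6]},{"gripper": 255,"xyz": [-2.5,-12.8,0],"rot": [0,0,-8]},{"gripper": 255,"xyz": [-3.1,-16,0],"rot": [0,0,-10]},{"gripper": 255,"xyz": [-3.7,-19.2,0],"rot": [0,0,-12]},{"gripper": 255,"xyz": [-4.3,-22.4,0],"rot": [0,0,-14.5]},{"gripper": 255,"xyz": [-5,-25.6,0],"rot": [0,0,-17]},{"gripper": 255,"xyz": [-5.5,-28.4,0],"rot": [0,0,-19]},{"gripper": 255,"xyz": [-5.9,-30.4,0],"rot": [0,0,-20.3]},{"gripper": 255,"xyz": [-6.1,-31.4,0],"rot": [0,0,-20.3]},{"gripper": 255,"xyz": [-6.1,-31.4,0],"rot": [0,0,-20.3]}]'

```text
time_s: 22.37
eef_pos: [0.4863, 0.2855, 0.1627]
tcp_rot: [-0.0, 0.996, 0.092, -0.002]
force: [0.2, 0.0, -2.2]
gripper_width: 0.0177
```

>>> jog_arm --targets '[{"gripper": 255,"xyz": [0,0,0],"rot": [0,0,0]},{"gripper": 255,"xyz": [0,0,0],"rot": [0,0,0]},{"gripper": 255,"xyz": [0,0,0],"rot": [0,0,0]},{"gripper": 255,"xyz": [0,0,0],"rot": [0,0,0]}]'

```text
time_s: 22.7
eef_pos: [0.4886, 0.282, 0.1645]
tcp_rot: [0.0, 0.996, 0.089, 0.0]
force: [-0.3, -0.8, -1.9]
gripper_width: 0.0181
```

```bash
python3 -c "
from h import *
print(pose(),tip(),rel((.488,.2836,.0452),10.34)); trayfit('17')
print([proj(n,tip()) for n in('top','side')],[[(r['p'],r['point']) for r in mark_of(n,'hook_tip')] for n in('top','side')])
def box(n,u0,v0,u1,v1):
    im=cv2.imread(f'pics/{n}17.png').astype(int)[v0:v1,u0:u1]; P=cloud(n,np.load(f'pics/{n}17.npy'))[v0:v1,u0:u1]
    return P[(P[...,2]>.1)&(P[...,2]<.4)&(im[...,2]>100)&(im[...,1]<50)&(im[...,0]<50)]
Q=box('side',200,225,280,275); print(len(Q),Q[:,2].min(),Q[:,2].max(),np.median(Q,0))
"
```

```text
(22.7, array([0.4886, 0.282 , 0.1645]), np.float64(10.218076578233205), np.float64(3.166916936110494e-05), array([-0.3356, -0.7608, -1.854 ]), 0.018100799265724405) [0.6362 0.3086 0.154 ] (array([-0.03, -0.18, 11.93]), array([ 0.04, -0.  , -0.12]))
(22.8, array([0.4885, 0.2825, 0.1646]), np.float64(10.255145280906069), np.float64(0.0001958198201369877), array([ 0.3046, -0.1257, -1.6879]), 0.017338139909566824) tip [0.6361 0.3092 0.1541]
[(np.float64(196.98141045929205), np.float64(165.65712084759596)), (np.float64(193.11172474453946), np.float64(242.01369557150372))] [[(0.96, [181.4, 341.2]), (0.67, [197.0, 166.3])], [(0.68, [384.4, 393.6]), (0.53, [191.7, 245.9])]]
70 0.22230206328119295 0.22970243540287627 [0.4429 0.2759 0.2255]
```

View pics/s17z.png

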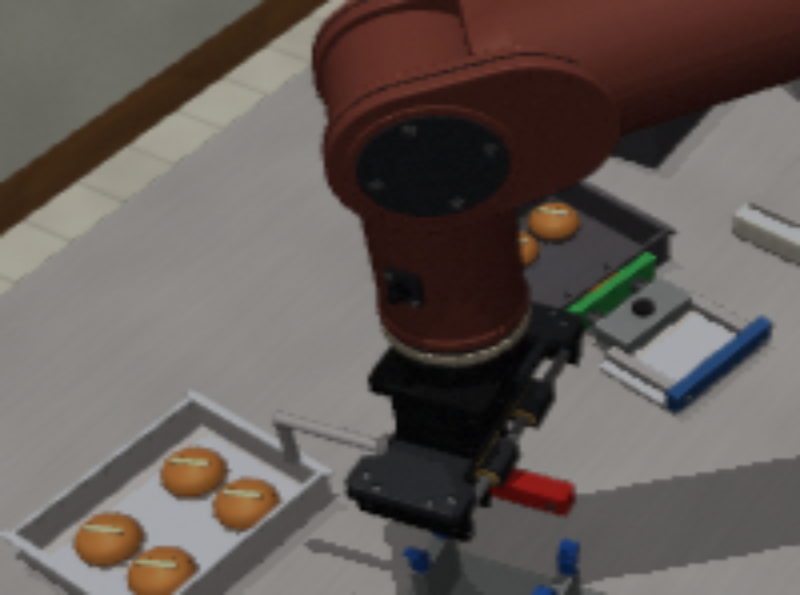

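>>> jog_arm --targets '[{"gripper": 255,"xyz": [0,-0.12,2.5],"rot": [0,0,0]},{"gripper": 255,"xyz": [0,-0.12,5],"rot": [0,0,0]},{"gripper": 255,"xyz": [0,-0.12,7],"rot": [0,0,0]},{"gripper": 255,"xyz": [0,-0.12,7.5],"rot": [0,0,0]},{"gripper": 255,"xyz": [0,-0.12,7.5],"rot": [0,0,0]},{"gripper": 255,"xyz": [0,-0.12,7.5],"rot": [0,0,0]}]'

```text
time_s: 23.4
eef_pos: [0.4883, 0.2849, 0.0904]
tcp_rot: [-0.0, 0.996, 0.09, 0.0]
force: [0.3, 0.9, -0.8]
gripper_width: 0.0179
```

```bash
python3 -c "
from h import *
print(pose(),tip(),rel((.488,.2836,.0452),10.34))"
```

```text
(23.4, array([0.4883, 0.2849, 0.0904]), np.float64(10.346319644479067), np.float64(0.0004924004410769587), array([ 0.2983,  0.9278, -0.809 ]), 0.017855706303257505) [0.6359 0.3119 0.0799] (array([-0.06,  0.13,  4.52]), array([-0.03, -0.03,  0.01]))
```

>>> jog_arm --targets '[{"gripper": 255,"xyz": [-0.05,0.1,1],"rot": [0,0,0]},{"gripper": 255,"xyz": [-0.05,0.1,2],"rot": [0,0,0]},{"gripper": 255,"xyz": [-0.05,0.1,3],"rot": [0,0,0]},{"gripper": 255,"xyz": [-0.05,0.1,3.8],"rot": [0,0,0]},{"gripper": 255,"xyz": [-0.05,0.1,4.3],"rot": [0,0,0]},{"gripper": 255,"xyz": [-0.05,0.1,4.4],"rot": [0,0,0]},{"gripper": 255,"xyz": [-0.05,0.1,4.4],"rot": [0,0,0]}]'

```text
time_s: 23.98
eef_pos: [0.4874, 0.2835, 0.0453]
tcp_rot: [0.0, 0.996, 0.09, -0.0]
force: [0.1, -0.1, -1.7]
gripper_width: 0.0174
```

```bash
python3 -c "
from h import *
print(pose(),tip(),rel((.488,.2836,.0452),10.34)); trayfit('18')"
```

```text
(23.9833, array([0.4874, 0.2835, 0.0453]), np.float64(10.349503815085537), np.float64(-0.000619463304293198), array([ 0.0904, -0.0729, -1.7174]), 0.01738303671567799) [0.635  0.3104 0.0348] (array([ 0.06, -0.  ,  0.01]), array([0.02, 0.04, 0.01]))
(24.0833, array([0.4877, 0.2836, 0.0454]), np.float64(10.347106140737786), np.float64(-4.452784485980828e-05), array([-0.394 , -0.1146, -2.979 ]), 0.01762068726319265) tip [0.6352 0.3106 0.0349]
```

View pics/s18z.png

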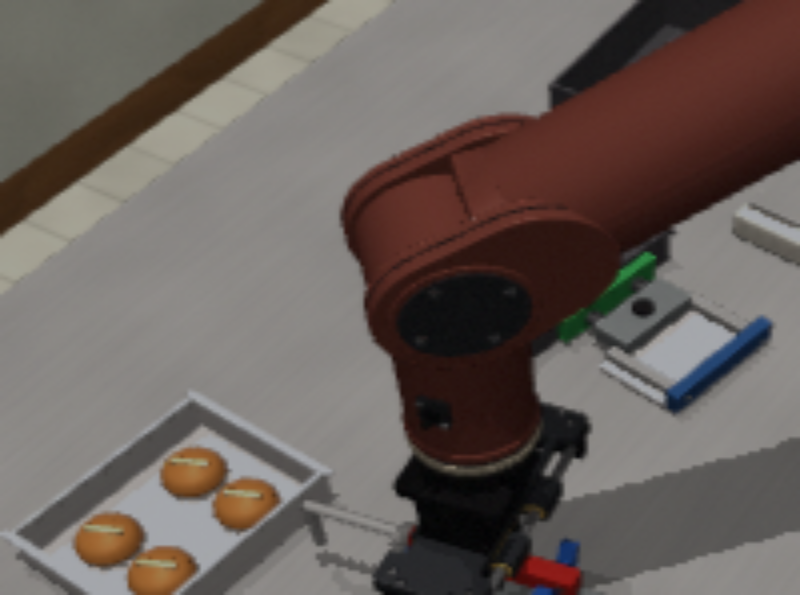

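It is in the notches at the original pose. I lower by a last millimetre and open.

>>> jog_arm --targets '[{"gripper": 255,"xyz": [0,0,0.1],"rot": [0,0,0]},{"gripper": 255,"xyz": [0,0,0.1],"rot": [0,0,0]},{"gripper": 0,"xyz": [0,0,0.1],"rot": [0,0,0]},{"gripper": 0,"xyz": [0,0,0.1],"rot": [0,0,0]},{"gripper": 0,"xyz": [0,0,0.1],"rot": [0,0,0]},{"gripper": 0,"xyz": [0,0,0.1],"rot": [0,0,0]},{"gripper": 0,"xyz": [0,0,0.1],"rot": [0,0,0]},{"gripper": 0,"xyz": [0,0,0.1],"rot": [0,0,0]},{"gripper": 0,"xyz": [0,0,0.1],"rot": [0,0,0]},{"gripper": 0,"xyz": [0,0,0.1],"rot": [0,0,0]},{"gripper": 0,"xyz": [0,0,0.1],"rot": [0,0,0]},{"gripper": 0,"xyz": [0,0,0.1],"rot": [0,0,0]}]'

```text
time_s: 25.08
eef_pos: [0.4877, 0.2835, 0.0446]
tcp_rot: [-0.0, 0.996, 0.09, -0.0]
force: [-0.1, 0.5, 0.2]
gripper_width: 0.0759
```

>>> jog_arm --targets '[{"gripper": 0,"xyz": [0,0,-1.5],"rot": [0,0,0]},{"gripper": 0,"xyz": [0,0,-4],"rot": [0,0,0]},{"gripper": 0,"xyz": [0,0,-8],"rot": [0,0,0]},{"gripper": 0,"xyz": [0,0,-12],"rot": [0,0,0]},{"gripper": 0,"xyz": [0,0,-16],"rot": [0,0,0]},{"gripper": 0,"xyz": [0,0,-18],"rot": [0,0,0]},{"gripper": 0,"xyz": [-2,-4,-18],"rot": [0,0,0]},{"gripper": 0,"xyz": [-4,-8,-18],"rot": [0,0,0]},{"gripper": 0,"xyz": [-4,-11,-18],"rot": [0,0,0]},{"gripper": 0,"xyz": [-4,-11,-18],"rot": [0,0,0]}]'

```text
time_s: 25.92
eef_pos: [0.4235, 0.3916, 0.2254]
tcp_rot: [-0.002, 0.996, 0.095, -0.0]
force: [-0.5, -0.2, 0.5]
gripper_width: 0.087
```

```bash
python3 -c "
from h import *
print(pose()); trayfit('19'); fittray('19',(.615,-.059,-10))
for n in('side','top'): print(n,[[(round(r['p'],2),r['point']) for r in mark_of(n,l)] for l in('hook_grip','hook_tip')])
for n,(u0,v0,u1,v1) in (('top',(195,185,222,235)),('side',(215,250,275,290))):
    im=cv2.imread(f'pics/{n}19.png').astype(int)[v0:v1,u0:u1]; P=cloud(n,np.load(f'pics/{n}19.npy'))[v0:v1,u0:u1]
    Q=P[(P[...,2]>.09)&(P[...,2]<.13)&(im[...,2]>100)&(im[...,1]<70)&(im[...,0]<70)]
    if len(Q)>20:
        c=Q.mean(0);w,v=np.linalg.eigh(np.cov((Q-c).T)); s=(Q-c)@v[:,2]; print(n,len(Q),c+v[:,2]*(s.min()+s.max())/2,v[:,2])
im=cv2.imread('pics/side19.png'); cv2.imwrite('pics/s19z.png',cv2.resize(im[130:310,120:320],None,fx=4,fy=3.3))
"
```

```text
(25.9167, array([0.4235, 0.3916, 0.2254]), np.float64(10.864180253244914), np.float64(0.00017684857031761446), array([-0.5006, -0.1577,  0.5052]), 0.08702506575429253)
(26.0167, array([0.4273, 0.3861, 0.2246]), np.float64(10.55276717736903), np.float64(-0.00024082162712791061), array([ 0.1781,  0.1536, -0.069 ]), 0.08706473362827663) tip [0.5748 0.4136 0.2141]
tray [ 0.6164 -0.0579 -9.8869] n 519 rms 0.00298880903909215 dock along/lateral -0.0001757235771213831 0.0031346907548436484 yawerr 0.11310741607136876
side [[(0.57, [318.4, 335.3])], [(0.65, [196.2, 267.1]), (0.64, [385.9, 393.9])]]
top [[(0.81, [207.1, 206.2])], [(0.84, [204.0, 171.9]), (0.58, [184.5, 345.2])]]
top 156 [0.4881 0.283  0.1087] [-0.9842 -0.1771 -0.0007]
side 116 [0.466  0.2796 0.1058] [-0.9844 -0.1762  0.0035]
```

View pics/s19z.png

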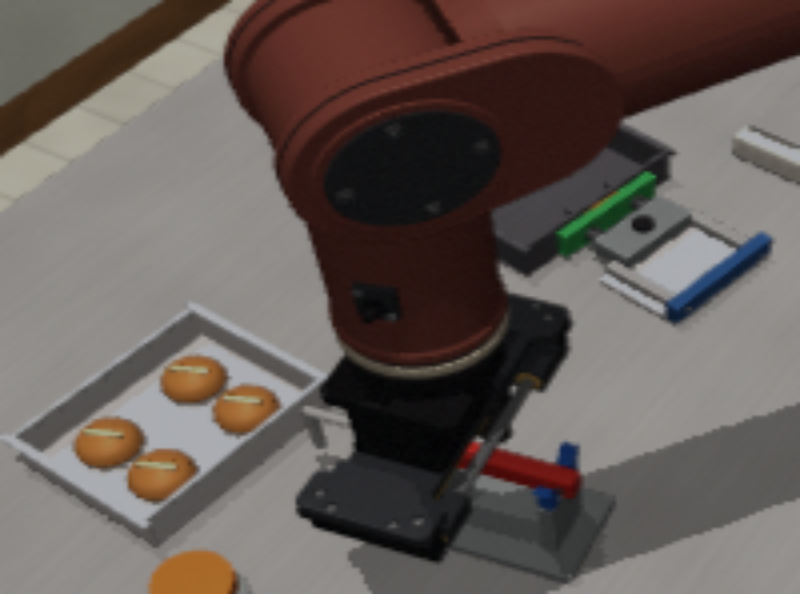

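View pics/top19.png

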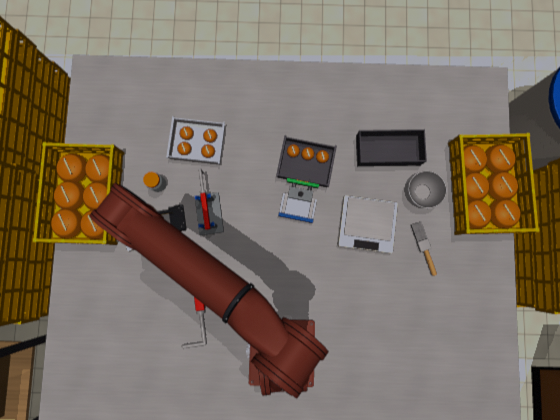

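```bash
python3 -c "
from h import *
print(job_done())"
```

```text
the job is handed in; nothing more can be done
None
```

The tray is docked against the green pad and the hook is back in its rest. I handed the job in at about 26 s of the 72 s allowed; no verdict is reported.

**How it went:**
- **First grasp:** it missed, because the real fingertips sit about 33 mm above the reported tool point. The depth images showed this, so I went lower and gripped the handle on the second try.
- **Lining up the tray:** the tray started 131 mm off the dock line and 16.6° out of square. Before hooking it, I pushed its left wall sideways with the hook's finger until it lined up.
- **Dragging and pressing:** I then hooked the near wall and dragged the tray in, which took about 3–3.5 N. It was pressed at an estimated 7–9 N on the pad for over a second, then eased off slowly.

**Last checks:**
- **Tray:** 3 mm off the centre line and 0.1° from square.
- **Pad contact:** the pad still looks 1–2 mm compressed, roughly 2–4 N. This is inferred from travel, not measured directly.
- **Hook:** by the top view, the handle is within 1 mm of where it started, pointing the same way. The side view was partly blocked by the arm, so its centre reading there (22 mm off along the handle) is not meaningful. Its direction agreed.
- **Other things:** the pale tray, tin, bowl, jar, scale and brush look unmoved in the last top picture. The scraper was mostly hidden behind the arm there, so I could not check it.

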